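# Refit the filter drawer of an extractor hood and latch it

## Robot

A 6-joint arm with a two-finger parallel gripper is mounted at the origin on the work surface. World frame = base frame: x ahead of the robot, y to its left, z up, the work surface at z = 0. Lengths are in m, angles in rad, forces in N, time in s.
With the tool pointing down it reaches from about 0.375 to 0.975 m from the base axis. Payload 3.8 kg.
Tool frame: the origin (TCP) lies midway between the tips of the shut fingers; the grasp point (between the pads) lies 19 mm behind it; z points along the fingers, y is the line along which they close (so a half turn about z gives the same grasp; the last joint's range is limited). The gripper opens to 85 mm and grips with 20 to 120 N. Pads are 22 mm wide; open, the fingers measure 114 mm over their backs; the gripper's body (76 mm by 85 mm) begins 54 mm behind the grasp point. The pads swing forward as they close: fully open they stand 13 mm farther back than shut.
Start: joints at [-0.037, 0.264, 1.604, -0, 1.274, -0.037], TCP at [0.675, -0, 0.231] pointing down, gripper open.
Joint ranges: [-2.63, 2.63], [-0.94, 2.18], [0.31, 2.57], [-1.31, 4.45], [0, 2.66], [-2.55, 2.55]. Speed limits (rad/s): [2.57, 2.57, 3.14, 3.14, 3.14, 3.14].

## Interface

Orientations are given as a unit quaternion [x, y, z, w].
In Python, from plant import bot gives the robot as it stands.
- The arm moves only by the shell command python3 -m creep 'ROWS' [FORCE]. ROWS is JSON, a list of rows, each an object of numbers: "rx", "ry", "rz": the turn, a rotation vector about the tool's x, y, z in degrees; "dx", "dy", "dz": the shift along the tool's x, y, z in m; "fingers": the closure, from 0 (fully open) to 1 (shut). A call has 1 to 10 rows; each row is the pose to reach, as a shift and turn from the pose commanded when the call began, along the tool's axes at that moment; what a row does not reach only later rows make up. A row lasts 1/10 s, in which the tool goes at most 50 mm and 8.59 degrees, less where a joint would pass 70% of its speed; a pose out of reach is approached as far as the arm can. A call with a gripper value outside its range is refused whole. The fingers move at their own pace and stop on an object; FORCE is the grip in N (left out, the last holds). Time passes only in rows, so rows that repeat a pose let the fingers close. It gives the time, the measured TCP pose, the force, the opening and the grip force at its end, in the units of the state.
- bot.get_state(): the state, without advancing time (a new reading comes with each control period).
- bot.grab_frame(name): name is "scene" or "side" or "wrist"; returns a dict with "frame" (420x560x3 uint8, blue, green, red), "range_z" (420x560 float32, m along the optical axis (not along the pixel's ray), 0 where there is no reading), "camera_matrix" (3x3 intrinsics, pixels), "k1" (the pictures are not rectified: a ray, as slopes to the right and down, at radius r is drawn at 1 + k1 r^2 times it, then the intrinsics apply), "world_from_camera" (4x4, takes a point from camera to world coordinates); the wrist camera has in their place "tool_from_camera" (4x4, takes a point from camera to tool coordinates, whose origin is the TCP and whose axes are the flange's). Camera axes: x right, y down, z forward; pixel columns grow to the right and rows downward; lengths in m; the calibration is good to about 2 mm. A picture is of the moment at which its call begins: read the wrist's pose just before it.
- bot.sign_off(): hands the job in; it is judged then, once.
Trained networks look in a picture, given as the dict that the camera call returned (one of the last four; its "shot" number tells which), for a name from the list of things; names that differ only in an ending like _2 or _b are one class to them, and where a whole thing is asked for, a point or a joint stands for the part that bears it (a point fixed in the world has none). Each returns a list of dicts, best first, with "confidence" (0 to 1); they miss things now and then, are a little off and sometimes report something else, mostly with a low value. They report only what shows in the picture. A call takes as long as a camera call.
- bot.trace(label, picture): "region" (420x560 bool, what is visible of it) and "box" ([left, top, right, bottom] in pixels, round what is visible of it).
The state is a dict: "time_s": time; "q": joint angles; "qvel": joint speeds; "effort": joint torques, N m; "eef_pos": TCP position; "tcp_rot": TCP orientation; "contact_force": force on the tool from outside, world axes, zero at the start; "moment": the same for the moment, N m; "gripper_width": finger opening in m; "gripper_force": force on a finger pad.
Only numpy, scipy, OpenCV 4.12 (cv2) and the standard library are available. Lean on these libraries where they do the work, as an engineer would, in place of code of your own. Each camera call takes 0.05 s, during which the arm holds its last target. There are 200 camera calls.

## Task

Refit the extractor hood's filter box: pull its drawer out, lay every charcoal filter on the worktop flat on the drawer's floor, then push the drawer fully home. After that, with the red lever still raised, swing the wire bail over the keeper hook on the drawer front, and then press the lever down past centre until it lies flat. Also turn the black damper knob until the red pointer lines up with the green mark, and leave all other things where they lie.

Things in the scene. Friction and masses are not known exactly. Their poses are not given: they have to be found in the camera images.
- hood: black metal extractor box, fixed, 85 mm high, flat top. Origin on the table under the middle of the drawer's mouth; x points into the box (the drawer slides out along -x), y across the mouth, z up. Roof over the drawer: x 0 to 260, y -80 to 92 mm, 75 mm clear beneath; fan side with collar, knob and scale: y -80 to -300 mm. Position and yaw vary.
- drawer (a joint): how far the steel filter drawer stands out, m: 0 = fully home (stop), 0.215 = fully out (stop). Drags with about 2.5 N, stays where left; starts 0.05 to 0.10 out.
- drawer_in (a point): centre of the drawer's inner floor, 10 mm above the table, axes as hood. Inside 190 (x) by 130 (y) mm, side walls 40 mm high above the floor; takes three filters side by side, long side along y. At 0.215 out it is wholly clear of the roof. Black front plate at its -x end: 160 wide, 12 thick, top 78 mm above the table.
- drawer_handle (a point): middle of the drawer's bar handle: round bar 12 mm thick, 90 mm long along the hood's y, 60 mm above the table, 73 mm in front of the front plate; axes as hood.
- keeper (a point): keeper: steel hook 24 mm wide on the top edge of the drawer front. This point, 105 mm above the table, is the inner corner under its lip; axes as hood. Post face at x = 0, post at x > 0; the lip juts 8 mm to -x, z 0 to +6 mm. The bail's bar is hooked when it lies at the -x side of the post, lower than the lip.
- lever (a joint): latch's red lever, rad: 0 = flat on the box (latched, stop), 1.9 = fully raised (stop), leaning 19 deg towards the drawer. Starts raised. Stiff (about 1.5 N at its end), stays where left; with the bail hooked it passes centre near 0.3, the bail in tension, and below that is held down. 24 mm wide, 5 thick, reaches 90 mm from its pivot; when flat it points along the hood's +x, upper face 112 mm above the table.
- lever_pivot (a point): the lever's hinge axis (along the hood's y), 105 mm above the table, 60 mm behind the mouth; axes as hood.
- bail_bar (a point): middle of the wire bail's cross bar: 8 mm thick, 54 mm long along the hood's y; two 6 mm legs join it to its pivot 102 mm away, straddling the lever. Swings freely, falls by its weight. Starts thrown back (hood's +x), bar 75 mm above the box. Swung past upright to -x it passes over the lever's end and, lever fully raised, falls clear of the lip to rest 18 mm before the post.
- bail_pivot (a point): the bail's pivot on the lever, 20 mm from the lever's own pivot, axis along the hood's y; 125 mm above the table with the lever raised. Pressing the lever down with the bail hooked moves it to the hood's +x and draws the bar against the keeper's post.
- damper (a joint): black damper knob on the box's top, rad, 0 to 4.5, growing clockwise seen from above. Stays where left.
- damper_grip (a point): on the knob's vertical axis, 7 mm below the top of its grip bar (53 long, 14 wide, 30 mm high above a disc of 28 mm radius); the bar lies along this frame's x and turns with the knob. 122 mm above the table. Pinch across the bar.
- pointer_tip (a point): tip of the red pointer sliding along the white scale beside the knob and geared to it: 15 mm along the hood's +x per rad of clockwise turn. Starts 0 to 15 mm along.
- mark_tip (a point): tip of the green mark on the same scale, opposite the pointer, somewhere 30 to 55 mm along; it stays. Aligned when pointer_tip and mark_tip are at the same place along the hood's x.
- filter0_c (a point): charcoal filter cassette 0 (may be absent, then None; two or three of the four are present): flat block of white plastic with black honeycomb, 110 (its x) x 44 (its y) x 20 mm high, 160 g, with a green grip rib on top, 60 (x) x 14 (y) x 26 mm high, centred; 46 mm high in all, flat underside. This point: the centre, 23 mm above the underside, z up. Pinch the rib across y.
- filter1_c (a point): charcoal filter cassette 1 (may be absent, then None; two or three of the four are present): flat block of white plastic with black honeycomb, 110 (its x) x 44 (its y) x 20 mm high, 160 g, with a green grip rib on top, 60 (x) x 14 (y) x 26 mm high, centred; 46 mm high in all, flat underside. This point: the centre, 23 mm above the underside, z up. Pinch the rib across y.
- filter2_c (a point): charcoal filter cassette 2 (may be absent, then None; two or three of the four are present): flat block of white plastic with black honeycomb, 110 (its x) x 44 (its y) x 20 mm high, 160 g, with a green grip rib on top, 60 (x) x 14 (y) x 26 mm high, centred; 46 mm high in all, flat underside. This point: the centre, 23 mm above the underside, z up. Pinch the rib across y.
- filter3_c (a point): charcoal filter cassette 3 (may be absent, then None; two or three of the four are present): flat block of white plastic with black honeycomb, 110 (its x) x 44 (its y) x 20 mm high, 160 g, with a green grip rib on top, 60 (x) x 14 (y) x 26 mm high, centred; 46 mm high in all, flat underside. This point: the centre, 23 mm above the underside, z up. Pinch the rib across y.
- bracket0: galvanised shelf bracket, 110 x 26 mm, 49 mm high, lying among the filters; origin under its middle; leave alone
- tape: yellow tape measure, 72 x 36 x 50 mm, among the filters; origin under its middle; leave alone
- bracket1: second galvanised bracket, 110 x 26 x 49 mm; leave alone
- hinge: steel cabinet hinge, about 100 x 35 x 13 mm; leave alone
- level: yellow spirit level, 200 x 22 x 45 mm; leave alone
- driver: screwdriver with orange handle, 190 mm; leave alone
- offcut: pine offcut, 160 x 45 x 22 mm; leave alone

How it is judged:
On the way, in this order (a step that is already met when the one before it is completed fails the run):
1. every filter present lies flat on the drawer's floor (x of filter0_c in the frame of drawer_in between -0.076 and 0.076 m and y of filter0_c in the frame of drawer_in between -0.055 and 0.055 m and z of filter0_c in the frame of drawer_in between 0.012 and 0.031 m and angle between each of filter0_c, filter1_c, filter2_c, filter3_c's own z axis and vertical below 0.15 rad and x of filter1_c in the frame of drawer_in between -0.076 and 0.076 m and y of filter1_c in the frame of drawer_in between -0.055 and 0.055 m and z of filter1_c in the frame of drawer_in between 0.012 and 0.031 m and x of filter2_c in the frame of drawer_in between -0.076 and 0.076 m and y of filter2_c in the frame of drawer_in between -0.055 and 0.055 m and z of filter2_c in the frame of drawer_in between 0.012 and 0.031 m and x of filter3_c in the frame of drawer_in between -0.076 and 0.076 m and y of filter3_c in the frame of drawer_in between -0.055 and 0.055 m and z of filter3_c in the frame of drawer_in between 0.012 and 0.031 m), for 0.2 s.
2. the drawer is pushed fully home with the filters in it (all of step 1 and value of joint drawer below 0.005 m), for 0.2 s.
3. the bail's bar is hooked in front of the keeper, below its lip, while the lever is still raised (value of joint drawer below 0.005 m and x of bail_bar in the frame of keeper between -0.032 and 0 m and z of bail_bar in the frame of keeper between -0.035 and -0.002 m and value of joint lever above 1 rad), for 0.2 s.
4. the lever is pressed down flat with the bail hooked (value of joint drawer below 0.005 m and x of bail_bar in the frame of keeper between -0.032 and 0 m and z of bail_bar in the frame of keeper between -0.035 and -0.002 m and value of joint lever below 0.1 rad), for 0.2 s.
At the end, for the whole second after the job is handed in: All filters present lie flat (within 0.15 rad) on the drawer's floor at rest, the drawer is within 5 mm of home, the bail's bar sits in front of the keeper below its lip, the lever is within 0.1 rad of flat, and the pointer is within 3 mm of the mark (all of step 1 and all of step 4 and x of pointer_tip in the frame of mark_tip between -0.003 and 0.003 m and linear speed of each of filter0, filter1, filter2, filter3 below 0.03 m/s); the robot touches nothing.
It fails at once if a bystander (bracket, tape measure, hinge, level, screwdriver, offcut) is moved more than 40 mm (distance of any of bracket0, bracket1, tape, hinge, level, driver, offcut from where it was at the start of the episode above 0.04 m).
Of filter0, filter1, filter2, filter3 only 2 to 3 are there at a start; the rules pass over those that are not, and their reading is None.
At some moment in a run one of filter0, filter1, filter2, filter3 may be knocked a few centimetres aside while the robot is not near it.
Once in a run the grip may slacken for a moment while it holds something.
It also fails if it takes over 210 s, if anything falls off the work surface, if the arm or the gripper's body presses on something with over 40 N, if the wrist force passes 120 N, or if a joint passes its speed limit or range.

## Working session

There is one attempt and no reset: what is moved stays moved. The work goes in short steps, Python scripts to look and compute and a shell command to move; the robot and the scene stay as the last step left them, time stands still between calls to the robot, and variables do not carry over. Pictures are saved under pics/ and viewed, at most 14 in all, crops included, and the job is handed in when it is done.

```bash
ls; mkdir -p pics; cat > h.py <<'E'
import numpy as np, cv2
from scipy.spatial.transform import Rotation as R
from plant import bot
def shot(name):
    s=bot.get_state(); f=bot.grab_frame(name)
    if name=="wrist":
        T=np.eye(4);T[:3,:3]=R.from_quat(s["tcp_rot"]).as_matrix();T[:3,3]=s["eef_pos"]
        f["W"]=T@f["tool_from_camera"]
    else: f["W"]=np.array(f["world_from_camera"])
    return f
def cloud(f):
    h,w=f["range_z"].shape; v,u=np.mgrid[:h,:w].astype(np.float32)
    K=np.array(f["camera_matrix"]); x=(u-K[0,2])/K[0,0]; y=(v-K[1,2])/K[1,1]
    rd=np.hypot(x,y); r=rd.copy()
    for _ in range(8): r=rd/(1+f["k1"]*r*r)
    s=np.where(rd>0,r/np.maximum(rd,1e-9),1); z=f["range_z"]
    P=np.stack([x*s*z,y*s*z,z],-1)@f["W"][:3,:3].T+f["W"][:3,3]
    P[z<=0]=np.nan
    return P
def ray(f,u,v):
    K=np.array(f["camera_matrix"]); x=(u-K[0,2])/K[0,0]; y=(v-K[1,2])/K[1,1]
    rd=np.hypot(x,y); r=rd
    for _ in range(8): r=rd/(1+f["k1"]*r*r)
    s=r/rd if rd>0 else 1
    d=f["W"][:3,:3]@np.array([x*s,y*s,1.]); return f["W"][:3,3],d
def atz(f,u,v,z):
    o,d=ray(f,u,v); return o+d*(z-o[2])/d[2]
def proj(f,p):
    W=f["W"];c=W[:3,:3].T@(np.asarray(p)-W[:3,3]);x,y=c[0]/c[2],c[1]/c[2];k=1+f["k1"]*(x*x+y*y)
    K=np.array(f["camera_matrix"]);return K[0,0]*x*k+K[0,2],K[1,1]*y*k+K[1,2]
def save(f,n): cv2.imwrite("pics/"+n+".png",f["frame"])
E
python3 - <<'E'
from h import *
np.set_printoptions(precision=4,suppress=True)
s=bot.get_state();print(s)
for n in ["scene","side"]:
    f=shot(n);save(f,n+"0");P=cloud(f);print(n,f["W"],f["camera_matrix"],f["k1"])
    for l in ["hood","drawer","keeper","lever","bail_bar","damper","pointer_tip","mark_tip","filter0_c","bracket0","tape","hinge","level","driver","offcut","drawer_handle"]:
        for d in bot.trace(l,f)[:4]:
            p=P[d["region"]];print(l,round(d["confidence"],2),np.round(d["box"]),d["region"].sum(),np.nanmedian(p,0),np.nanmax(p[:,2]))
E
```

```text
pics
{'time_s': 0.0, 'q': array([-0.0369,  0.2647,  1.6054, -0.    ,  1.2737, -0.0369]), 'qvel': array([-0.0008,  0.0023,  0.0003,  0.0011,  0.0021, -0.0008]), 'effort': array([  0.0006, -51.5121, -36.7309,  -0.    ,   0.0131,   0.    ]), 'eef_pos': array([0.6742, 0.    , 0.2299]), 'tcp_rot': array([ 0.7071,  0.7071, -0.0008, -0.0008]), 'contact_force': array([ 0.0334, -0.0969,  0.2449]), 'moment': array([-0.0086,  0.001 , -0.0376]), 'gripper_force': 0.0, 'gripper_width': 0.08525549480635426}
scene [[-0.1772  0.5639 -0.8066  1.4784]
 [ 0.9841  0.0894 -0.1537  0.1304]
 [-0.0146 -0.821  -0.5708  0.7818]
 [ 0.      0.      0.      1.    ]] [[468.162    0.     270.9768]
 [  0.     468.162  204.8332]
 [  0.       0.       1.    ]] 0.039620021368137075
hood 0.59 [301. 180. 516. 345.] 19744 [0.6653 0.3175 0.0857] 0.1911167107469125
hood 0.23 [393. 185. 443. 212.] 259 [0.5053 0.3111 0.1482] 0.16544971564286026
drawer 0.72 [165. 255. 233. 287.] 1299 [ 0.7038 -0.1916  0.0225] 0.027733118580427374
keeper 0.82 [305. 200. 371. 255.] 2113 [0.4971 0.1458 0.0338] 0.11547622239150279
lever 0.79 [389.
[... 3053 characters left out ...]
5   0.0372] 0.05395018043677946
hinge 0.53 [227. 207. 256. 219.] 175 [ 0.6984 -0.031   0.0098] 0.01908219302190206
level 0.57 [233. 166. 274. 200.] 563 [ 0.7734 -0.1868  0.0311] 0.051818172488674374
level 0.31 [174. 236. 197. 256.] 329 [0.6226 0.271  0.1066] 0.13256952357157703
driver 0.72 [ 93. 220. 287. 351.] 14351 [0.5251 0.3467 0.0831] 0.19849140210076255
driver 0.34 [323. 206. 346. 228.] 369 [ 0.4253 -0.2054  0.0365] 0.05395018043677946
offcut 0.61 [251. 183. 292. 211.] 463 [ 0.6826 -0.182   0.0195] 0.02904817480927424
offcut 0.25 [228. 231. 286. 286.] 1425 [0.4897 0.1242 0.0551] 0.11491283661673435
drawer_handle 0.79 [229. 231. 282. 283.] 1375 [0.49   0.1244 0.0538] 0.18383716398937877
```

View pics/scene0.png

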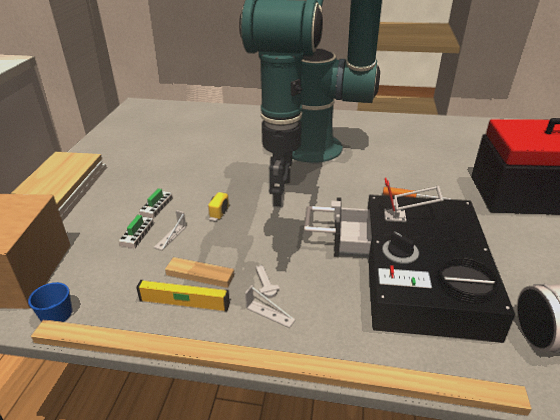

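View pics/side0.png

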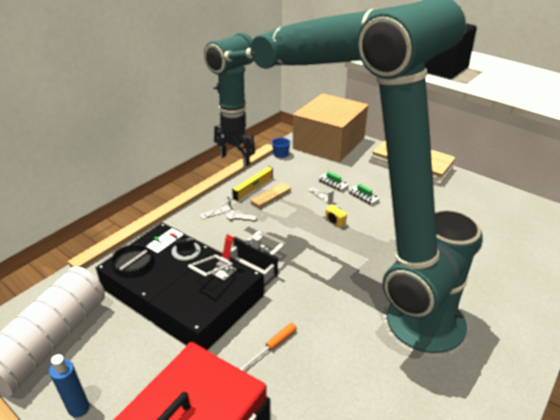

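```bash
cat > m.py <<'E'
from h import *
np.set_printoptions(precision=4,suppress=True)
def green(f):
    b=f["frame"].astype(int); return (b[...,1]>b[...,2]+40)&(b[...,1]>b[...,0]+25)
def red(f):
    b=f["frame"].astype(int); return (b[...,2]>b[...,1]+70)&(b[...,2]>b[...,0]+70)
def blobs(m,P,mn=8):
    n,L,st,c=cv2.connectedComponentsWithStats(m.astype(np.uint8)); o=[]
    for i in range(1,n):
        if st[i,4]>=mn:
            p=P[L==i]; p=p[~np.isnan(p[:,0])]
            if len(p): o.append((st[i],c[i],p))
    return o
def hoodfit(P):
    m=(abs(P[...,2]-0.085)<0.006)&(P[...,1]>0.15)&(P[...,1]<0.65)&(P[...,0]>0.35)&(P[...,0]<0.95)
    m=m.astype(np.uint8); n,L,st,c=cv2.connectedComponentsWithStats(m); i=1+np.argmax(st[1:,4])
    p=P[L==i]; return cv2.minAreaRect(p[:,:2].astype(np.float32)),np.median(p[:,2])
E
python3 - <<'E'
from m import *
for n in ["scene","side"]:
    f=shot(n);P=cloud(f)
    print(n,hoodfit(P))
    for nm,m in (("g",green(f)),("r",red(f))):
        for st,c,p in blobs(m,P):
            if p[:,1].min()>0.6 or abs(np.median(p[:,0])-.65)>.35: continue
            r=cv2.minAreaRect(p[:,:2].astype(np.float32)); print(nm,st,c,np.median(p,0),p[:,2].max(),r)
E
```

```text
scene (((0.5938664078712463, 0.33144187927246094), (0.39613425731658936, 0.2601253390312195), 2.727458953857422), np.float64(0.08622270939850862))
g [148 189  14  17  75] [153.4267 195.7467] [ 0.4452 -0.4077  0.0461] 0.04955949098662926 ((0.43757450580596924, -0.4077110290527344), (0.014547950588166714, 0.0630912333726883), 80.12385559082031)
g [127 215  15  20 101] [132.901  223.9109] [ 0.582  -0.4103  0.0459] 0.050071913970390236 ((0.5701171159744263, -0.41066375374794006), (0.014634082093834877, 0.059860676527023315), 85.47869873046875)
g [412 277   4   8  23] [413.3478 280.5217] [0.7337 0.2842 0.0965] 0.09930602627711771 ((0.725709855556488, 0.2853453755378723), (0.006918507628142834, 0.02942502498626709), 84.58367156982422)
g [174 294  15   6  70] [180.9857 296.5429] [ 0.7964 -0.2042  0.0322] 0.04064572873974737 ((0.7956801652908325, -0.20394796133041382), (0.0055182939395308495, 0.033282071352005005), 1.9742681980133057)
r [390 265   4  13  36] [391.8333 270.2778] [0.7081 0.242  0.0967] 0.10005547207951193 ((0.7040495276451111, 0.24211083352565765), (0.007364555262029171, 0.052
[... 444 characters left out ...]
2] 0.05211324812561424 ((0.4310286045074463, -0.40274563431739807), (0.01916007697582245, 0.05592020973563194), 78.7948989868164)
g [154 236   6   5  20] [156.4  237.95] [0.7334 0.2849 0.0925] 0.09754048618334699 ((0.7381535768508911, 0.2808213233947754), (0.012147514149546623, 0.0381663516163826), 58.05412292480469)
r [171 233   5   4  12] [173.  234.5] [0.7042 0.2453 0.0968] 0.10047959220638236 ((0.7025188207626343, 0.24549461901187897), (0.009279065765440464, 0.01530364714562893), 66.29011535644531)
r [222 234  12  26 174] [227.2299 246.2356] [0.4915 0.236  0.1561] 0.19029613875390805 ((0.5714557766914368, 0.15350911021232605), (0.03218372166156769, 0.2610824704170227), 43.29082489013672)
```

```bash
R='{"rz":80,"dx":0.06,"dy":-0.15,"dz":-0.12}'; python3 -m creep '[{"rz":80,"dx":0.06,"dy":-0.15,"dz":-0.12},{"rz":80,"dx":0.06,"dy":-0.15,"dz":-0.12},{"rz":80,"dx":0.06,"dy":-0.15,"dz":-0.12},{"rz":80,"dx":0.06,"dy":-0.15,"dz":-0.12},{"rz":80,"dx":0.06,"dy":-0.15,"dz":-0.12},{"rz":80,"dx":0.06,"dy":-0.15,"dz":-0.12},{"rz":80,"dx":0.06,"dy":-0.15,"dz":-0.12},{"rz":80,"dx":0.06,"dy":-0.15,"dz":-0.12},{"rz":80,"dx":0.06,"dy":-0.15,"dz":-0.12},{"rz":80,"dx":0.06,"dy":-0.15,"dz":-0.12}]'
python3 -m creep '[{"rz":7},{"rz":7},{"rz":7}]'
python3 - <<'E'
from m import *
s=bot.get_state();print(s["eef_pos"],R.from_quat(s["tcp_rot"]).as_matrix(),s["q"])
f=shot("wrist");save(f,"w1");print(f["tool_from_camera"]);P=cloud(f);print(hoodfit(P));np.save("P1.npy",P)
E
```

```text
[0.675  0.     0.2313] [[-0.  1. -0.]
 [ 1.  0.  0.]
 [ 0. -0. -1.]] [-0.0369  0.2639  1.604   0.      1.2737 -0.0369]
[[-0.001  -0.9527 -0.304   0.0778]
 [ 1.     -0.0012  0.0004  0.001 ]
 [-0.0007 -0.304   0.9527 -0.1435]
 [ 0.      0.      0.      1.    ]]invalid input
invalid input
Traceback (most recent call last):
  File "m.py", line 16, in hoodfit
    m=m.astype(np.uint8); n,L,st,c=cv2.connectedComponentsWithStats(m); i=1+np.argmax(st[1:,4])
                                                                            ~~~~~~~~~^^^^^^^^^^
ValueError: attempt to get argmax of an empty sequence
```

View pics/w1.png

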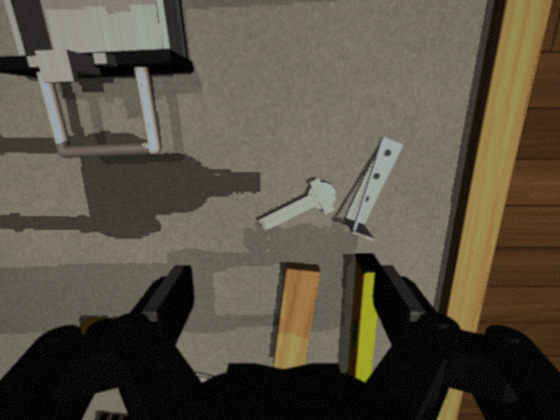

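```bash
python3 -m creep '[{"rx":0,"ry":0,"rz":8,"dx":0.0,"dy":-0.015,"dz":-0.012,"fingers":0}]'; python3 -m creep --help | head -20
```

```text
time_s: 1.95
eef_pos: [0.6597, -0.0, 0.241]
tcp_rot: [0.756, 0.655, -0.001, -0.001]
contact_force: [-0.7, -1.1, 0.2]
gripper_width: 0.0852
gripper_force: 0.0invalid input: not JSON, or not a number
```

```bash
python3 -m creep '[{"rz":79,"dx":0.1,"dy":-0.11,"dz":-0.09,"fingers":0},{"rz":79,"dx":0.1,"dy":-0.11,"dz":-0.09,"fingers":0},{"rz":79,"dx":0.1,"dy":-0.11,"dz":-0.09,"fingers":0},{"rz":79,"dx":0.1,"dy":-0.11,"dz":-0.09,"fingers":0},{"rz":79,"dx":0.1,"dy":-0.11,"dz":-0.09,"fingers":0},{"rz":79,"dx":0.1,"dy":-0.11,"dz":-0.09,"fingers":0},{"rz":79,"dx":0.1,"dy":-0.11,"dz":-0.09,"fingers":0},{"rz":79,"dx":0.1,"dy":-0.11,"dz":-0.09,"fingers":0},{"rz":79,"dx":0.1,"dy":-0.11,"dz":-0.09,"fingers":0},{"rz":79,"dx":0.1,"dy":-0.11,"dz":-0.09,"fingers":0}]'
```

```text
invalid input
```

```bash
python3 -m creep '[{"rx":0,"ry":0,"rz":8,"dx":0.01,"dy":-0.01,"dz":-0.01,"fingers":0},{"rx":0,"ry":0,"rz":16,"dx":0.02,"dy":-0.02,"dz":-0.02,"fingers":0},{"rx":0,"ry":0,"rz":24,"dx":0.03,"dy":-0.035,"dz":-0.03,"fingers":0},{"rx":0,"ry":0,"rz":32,"dx":0.04,"dy":-0.05,"dz":-0.04,"fingers":0},{"rx":0,"ry":0,"rz":40,"dx":0.05,"dy":-0.06,"dz":-0.05,"fingers":0},{"rx":0,"ry":0,"rz":48,"dx":0.06,"dy":-0.07,"dz":-0.06,"fingers":0},{"rx":0,"ry":0,"rz":56,"dx":0.07,"dy":-0.08,"dz":-0.07,"fingers":0},{"rx":0,"ry":0,"rz":64,"dx":0.08,"dy":-0.09,"dz":-0.08,"fingers":0},{"rx":0,"ry":0,"rz":72,"dx":0.09,"dy":-0.1,"dz":-0.09,"fingers":0},{"rx":0,"ry":0,"rz":79,"dx":0.1,"dy":-0.11,"dz":-0.09,"fingers":0}]'
python3 - <<'E'
from m import *
s=bot.get_state();print(s["eef_pos"],R.from_quat(s["tcp_rot"]).as_matrix(),s["q"],s["qvel"])
E
```

```text
time_s: 2.95
eef_pos: [0.5654, 0.1149, 0.3354]
tcp_rot: [1.0, 0.023, 0.002, -0.0]
contact_force: [-0.1, -0.3, 0.2]
gripper_width: 0.0854
gripper_force: 0.0
[0.5654 0.1149 0.3354] [[ 0.9989  0.0469  0.0034]
 [ 0.0469 -0.9989  0.0006]
 [ 0.0034 -0.0004 -1.    ]] [0.1573 0.0289 1.682  0.     1.4273 1.6812] [ 0.2153 -0.1143  0.1464  0.0016 -0.0165  1.4122]
```

```bash
python3 -m creep '[{"rx":0,"ry":0,"rz":0,"dx":0,"dy":0,"dz":0,"fingers":0},{"rx":0,"ry":0,"rz":0,"dx":0,"dy":0,"dz":0,"fingers":0}]'
python3 - <<'E'
from m import *
s=bot.get_state();print(s["eef_pos"],R.from_quat(s["tcp_rot"]).as_matrix())
f=shot("wrist");save(f,"w2");P=cloud(f);np.save("P2.npy",P);print(hoodfit(P))
import pickle;pickle.dump(f,open("f2.pkl","wb"))
E
```

```text
time_s: 3.15
eef_pos: [0.565, 0.1142, 0.3332]
tcp_rot: [1.0, 0.028, 0.0, 0.0]
contact_force: [0.8, 1.3, -0.4]
gripper_width: 0.0853
gripper_force: 0.0
[0.565  0.1142 0.3332] [[ 0.9984  0.0559  0.0003]
 [ 0.0559 -0.9984 -0.0004]
 [ 0.0002  0.0004 -1.    ]]
(((0.5725042819976807, 0.33062174916267395), (0.3493214249610901, 0.2617170512676239), 2.6787211894989014), np.float64(0.08599894610326947))
```

View pics/w2.png

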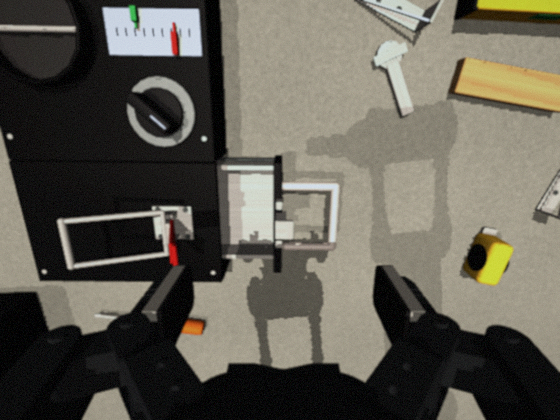

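```bash
cat >> m.py <<'E'
TH=np.radians(2.8)
XH=np.array([-np.sin(TH),np.cos(TH),0]); YH=np.array([-np.cos(TH),-np.sin(TH),0])
def toh(P,O): d=P-O; return np.stack([d@XH,d@YH,d[...,2]],-1)
E
python3 - <<'E'
from m import *
import pickle
f=pickle.load(open("f2.pkl","rb"));P=cloud(f)
O=np.array([0.495,0.197,0]);H=toh(P,O)
top=(abs(H[...,2]-0.086)<0.005)&(H[...,0]>-0.05)&(H[...,0]<0.3)
# mouth edge
for y0 in np.arange(-.25,.09,.03):
    m=top&(abs(H[...,1]-y0)<0.006); 
    if m.sum(): print(round(y0,2),"xmin",np.percentile(H[m][:,0],1).round(4),"xmax",H[m][:,0].max().round(4))
m=top&(H[...,0]>.02)&(H[...,0]<.2);print("ymax",np.percentile(H[m][:,1],99.7))
hb=(H[...,2]>.045)&(H[...,2]<.075)&(H[...,0]<-.1)&(H[...,0]>-.25)&(abs(H[...,1])<.06);h=H[hb]
print("handle",h.min(0),h.max(0),len(h))
xs=h[:,0]; lo=xs.min(); b=h[xs<lo+.014]; print("bar",np.median(b,0),np.percentile(b,[2,98],0))
pl=(H[...,2]>.07)&(H[...,2]<.085)&(H[...,0]<-.03)&(H[...,0]>-.15);p=H[pl];print("plate",np.percentile(p,[2,50,98],0))
kp=(H[...,2]>.1)&(H[...,2]<.12)&(H[...,0]<-.02)&(H[...,0]>-.15);p=H[kp];print("keeper",len(p),np.percentile(p,[2,50,98],0) if len(p) else 0)
for nm,m in (("g",green(f)),("r",red(f))):
    for st,c,p in blobs(m,H): 
        if p[:,2].mean()>.08: print(nm,st,c,np.median(p,0),p.min(0),p.max(0))
k=(H[...,2]>.12)&(H[...,2]<.135)&(H[...,1]<-.06);p=H[k];print("knob",cv2.minAreaRect(p[:,:2].astype(np.float32)),p[:,2].max())
E
```

```text
-0.25 xmin 0.0005 xmax 0.2217
-0.22 xmin 0.0008 xmax 0.2309
-0.19 xmin 0.0011 xmax 0.2405
-0.16 xmin 0.001 xmax 0.2492
-0.13 xmin 0.001 xmax 0.2571
-0.1 xmin 0.0009 xmax 0.2594
-0.07 xmin 0.0009 xmax 0.2584
-0.04 xmin 0.001 xmax 0.2598
-0.01 xmin 0.0001 xmax 0.2597
0.02 xmin 0.0006 xmax 0.2599
0.05 xmin 0.0008 xmax 0.2608
0.08 xmin 0.001 xmax 0.26
ymax 0.08796947847438354
handle [-0.1641 -0.0514  0.0587] [-0.1001  0.0507  0.0689] 1213
bar [-0.157  -0.0044  0.0658] [[-0.1635 -0.05    0.0613]
 [-0.1508  0.0467  0.068 ]]
plate [[-0.0865 -0.0794  0.076 ]
 [-0.0784 -0.0306  0.0787]
 [-0.0741  0.0761  0.0811]]
keeper 354 [[-0.0991 -0.0124  0.1016]
 [-0.0878 -0.0026  0.1117]
 [-0.0777  0.011   0.1134]]
g [129   5   8  23 122] [132.959   14.0328] [ 0.0751 -0.2407  0.0971] [ 0.0717 -0.2522  0.0853] [ 0.0827 -0.229   0.0998]
r [171  23   7  32 148] [173.9865  40.5811] [ 0.0337 -0.2151  0.0981] [ 0.0309 -0.2338  0.091 ] [ 0.0371 -0.2032  0.1008]
r [168 241  10  25 175] [172.7143 253.9943] [ 0.0265 -0.0027  0.1874] [-0.0378 -0.0778  0.0849] [0.0717 0.0626 0.3513]
knob ((0.059402622282505035, -0.14050622284412384), (0.014679892919957638, 0.05324459448456764), 48.33258819580078) 0.13224590285655002
```

```bash
python3 -m creep '[{"rx":0,"ry":0,"rz":0.4,"dx":-0.03,"dy":0.035,"dz":0.0,"fingers":0.4},{"rx":0,"ry":0,"rz":0.4,"dx":-0.064,"dy":0.0705,"dz":0.03,"fingers":0.4},{"rx":0,"ry":0,"rz":0.4,"dx":-0.064,"dy":0.0705,"dz":0.07,"fingers":0.4},{"rx":0,"ry":0,"rz":0.4,"dx":-0.064,"dy":0.0705,"dz":0.11,"fingers":0.4},{"rx":0,"ry":0,"rz":0.4,"dx":-0.064,"dy":0.0705,"dz":0.15,"fingers":0.4},{"rx":0,"ry":0,"rz":0.4,"dx":-0.064,"dy":0.0705,"dz":0.19,"fingers":0.4},{"rx":0,"ry":0,"rz":0.4,"dx":-0.064,"dy":0.0705,"dz":0.22,"fingers":0.4},{"rx":0,"ry":0,"rz":0.4,"dx":-0.064,"dy":0.0705,"dz":0.25,"fingers":0.4},{"rx":0,"ry":0,"rz":0.4,"dx":-0.064,"dy":0.0705,"dz":0.275,"fingers":0.4},{"rx":0,"ry":0,"rz":0.4,"dx":-0.064,"dy":0.0705,"dz":0.292,"fingers":0.4}]' 40
python3 -m creep '[{"rx":0,"ry":0,"rz":0,"dx":0,"dy":0,"dz":0,"fingers":0.4},{"rx":0,"ry":0,"rz":0,"dx":0,"dy":0,"dz":0,"fingers":1},{"rx":0,"ry":0,"rz":0,"dx":0,"dy":0,"dz":0,"fingers":1},{"rx":0,"ry":0,"rz":0,"dx":0,"dy":0,"dz":0,"fingers":1},{"rx":0,"ry":0,"rz":0,"dx":0,"dy":0,"dz":0,"fingers":1},{"rx":0,"ry":0,"rz":0,"dx":0,"dy":0,"dz":0,"fingers":1},{"rx":0,"ry":0,"rz":0,"dx":0,"dy":0,"dz":0,"fingers":1}]' 60
```

```text
time_s: 4.2
eef_pos: [0.5036, 0.0394, 0.0389]
tcp_rot: [1.0, 0.023, -0.002, 0.0]
contact_force: [0.7, -3.7, 5.3]
gripper_width: 0.0518
gripper_force: 0.0
time_s: 4.9
eef_pos: [0.5061, 0.0408, 0.0428]
tcp_rot: [1.0, 0.023, 0.001, -0.0]
contact_force: [-0.8, 0.6, 6.9]
gripper_width: 0.0097
gripper_force: 58.8
```

```bash
python3 -m creep '[{"rx":0,"ry":0,"rz":0,"dx":0,"dy":0.015,"dz":0,"fingers":1},{"rx":0,"ry":0,"rz":0,"dx":0,"dy":0.03,"dz":0,"fingers":1},{"rx":0,"ry":0,"rz":0,"dx":0,"dy":0.05,"dz":0,"fingers":1},{"rx":0,"ry":0,"rz":0,"dx":0,"dy":0.07,"dz":0,"fingers":1},{"rx":0,"ry":0,"rz":0,"dx":0,"dy":0.09,"dz":0,"fingers":1},{"rx":0,"ry":0,"rz":0,"dx":0,"dy":0.11,"dz":0,"fingers":1},{"rx":0,"ry":0,"rz":0,"dx":0,"dy":0.125,"dz":0,"fingers":1},{"rx":0,"ry":0,"rz":0,"dx":0,"dy":0.135,"dz":0,"fingers":1},{"rx":0,"ry":0,"rz":0,"dx":0,"dy":0.141,"dz":0,"fingers":1},{"rx":0,"ry":0,"rz":0,"dx":0,"dy":0.141,"dz":0,"fingers":1}]' 60
python3 - <<'E'
from m import *
s=bot.get_state();print(s["eef_pos"],s["contact_force"],s["gripper_width"],toh(s["eef_pos"],np.array([.497,.197,0])))
E
```

```text
time_s: 5.9
eef_pos: [0.5127, -0.1016, 0.0428]
tcp_rot: [1.0, 0.023, 0.002, 0.001]
contact_force: [0.1, -2.1, 6.0]
gripper_width: 0.0102
gripper_force: 59.1
[ 0.5127 -0.1016  0.0428] [ 0.1459 -2.072   6.0131] 0.010189184054830418 [-0.299  -0.0011  0.0428]
```

```bash
python3 -m creep '[{"rx":0,"ry":0,"rz":0,"dx":0,"dy":0,"dz":0,"fingers":0.3},{"rx":0,"ry":0,"rz":0,"dx":0,"dy":0,"dz":0,"fingers":0.3},{"rx":0,"ry":0,"rz":0,"dx":0,"dy":0,"dz":0,"fingers":0.3},{"rx":0,"ry":0,"rz":0,"dx":0,"dy":0,"dz":0,"fingers":0.3},{"rx":0,"ry":0,"rz":0,"dx":0,"dy":0,"dz":-0.04,"fingers":0.3},{"rx":0,"ry":0,"rz":0,"dx":0,"dy":0,"dz":-0.08,"fingers":0.3},{"rx":0,"ry":0,"rz":0,"dx":0,"dy":0,"dz":-0.12,"fingers":0.3},{"rx":0,"ry":0,"rz":0,"dx":0,"dy":0.04,"dz":-0.16,"fingers":0.3},{"rx":0,"ry":0,"rz":0,"dx":0.01,"dy":0.08,"dz":-0.18,"fingers":0.3},{"rx":0,"ry":0,"rz":0,"dx":0.03,"dy":0.12,"dz":-0.2,"fingers":0.3}]' 60
python3 -m creep '[{"rx":0,"ry":0,"rz":0,"dx":0.0,"dy":0.04,"dz":-0.02,"fingers":0.3},{"rx":0,"ry":0,"rz":0,"dx":0.02,"dy":0.08,"dz":-0.04,"fingers":0.3},{"rx":0,"ry":0,"rz":0,"dx":0.03,"dy":0.12,"dz":-0.06,"fingers":0.3},{"rx":0,"ry":0,"rz":0,"dx":0.03,"dy":0.16,"dz":-0.07,"fingers":0.3},{"rx":0,"ry":0,"rz":0,"dx":0.03,"dy":0.17,"dz":-0.07,"fingers":0.3},{"rx":0,"ry":0,"rz":0,"dx":0.03,"dy":0.17,"dz":-0.07,"fingers":0.3},{"rx":0,"ry":0,"rz":0,"dx":0.03,"dy":0.17,"dz":-0.07,"fingers":0.3}]'
cat > filt.py <<'E'
from m import *
s=bot.get_state();print(s["time_s"],s["eef_pos"],R.from_quat(s["tcp_rot"]).as_matrix()[:,0])
f=shot("wrist");import sys;save(f,sys.argv[1]);P=cloud(f)
for st,c,p in blobs(green(f),P,40):
    t=p[(p[:,2]>.038)&(p[:,2]<.075)]
    if len(t)<20: continue
    r=cv2.minAreaRect(t[:,:2].astype(np.float32)); q=cv2.boxPoints(r);e=[q[1]-q[0],q[2]-q[1]];e=max(e,key=np.linalg.norm)
    a=(np.degrees(np.arctan2(e[1],e[0]))+90)%180-90
    c=np.array(r[0]);d=c-s["eef_pos"][:2];tx=R.from_quat(s["tcp_rot"]).as_matrix()
    print("rib",st,c,r[1],"yaw",a,"top",np.median(t[:,2]),"dx,dy",d@tx[:2,0],d@tx[:2,1])
E
python3 filt.py w3
```

```text
time_s: 6.9
eef_pos: [0.5461, -0.2187, 0.2433]
tcp_rot: [1.0, 0.023, 0.001, 0.0]
contact_force: [0.5, 0.4, 0.1]
gripper_width: 0.0597
gripper_force: 0.0
time_s: 7.6
eef_pos: [0.5834, -0.3851, 0.3095]
tcp_rot: [1.0, 0.023, -0.001, -0.001]
contact_force: [0.7, 0.4, -0.2]
gripper_width: 0.0598
gripper_force: 0.0
7.6 [ 0.5834 -0.3851  0.3095] [ 0.999   0.0456 -0.0017]
rib [295 162  16  44 464] [ 0.5676 -0.4112] (0.013850370422005653, 0.059972092509269714) yaw -4.6327667 top 0.046692773664024106 dx,dy -0.017006847846838764 0.025332866294183284
```

View pics/w3.png

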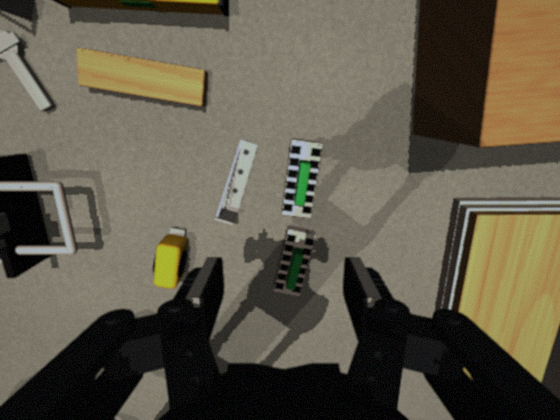

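```bash
python3 -m creep '[{"rx":0,"ry":0,"rz":7.3,"dx":-0.017,"dy":0.0253,"dz":0.03,"fingers":0.4},{"rx":0,"ry":0,"rz":7.3,"dx":-0.017,"dy":0.0253,"dz":0.07,"fingers":0.4},{"rx":0,"ry":0,"rz":7.3,"dx":-0.017,"dy":0.0253,"dz":0.11,"fingers":0.4},{"rx":0,"ry":0,"rz":7.3,"dx":-0.017,"dy":0.0253,"dz":0.15,"fingers":0.4},{"rx":0,"ry":0,"rz":7.3,"dx":-0.017,"dy":0.0253,"dz":0.19,"fingers":0.4},{"rx":0,"ry":0,"rz":7.3,"dx":-0.017,"dy":0.0253,"dz":0.225,"fingers":0.4},{"rx":0,"ry":0,"rz":7.3,"dx":-0.017,"dy":0.0253,"dz":0.25,"fingers":0.4},{"rx":0,"ry":0,"rz":7.3,"dx":-0.017,"dy":0.0253,"dz":0.27,"fingers":0.4},{"rx":0,"ry":0,"rz":7.3,"dx":-0.017,"dy":0.0253,"dz":0.28,"fingers":0.4},{"rx":0,"ry":0,"rz":7.3,"dx":-0.017,"dy":0.0253,"dz":0.28,"fingers":0.4}]' 60
python3 filt.py w4
```

```text
time_s: 8.65
eef_pos: [0.5669, -0.4101, 0.0289]
tcp_rot: [0.999, -0.04, -0.002, -0.001]
contact_force: [0.9, -0.6, 0.1]
gripper_width: 0.0512
gripper_force: 0.0
8.65 [ 0.5669 -0.4101  0.0289] [ 0.9967 -0.0806 -0.0035]
rib [ 270  224   31   72 1993] [ 0.5803 -0.4118] (0.013555996119976044, 0.03452521190047264) yaw -4.7442856 top 0.04678143001613988 dx,dy 0.013550426983413529 0.0006050143846327327
rib [272 307   8  24 107] [ 0.5508 -0.405 ] (0.003358963644132018, 0.01444236095994711) yaw -5.611252 top 0.046701576264250255 dx,dy -0.016395090094554993 -0.0037568492224334523
```

```bash
python3 -m creep '[{"rx":0,"ry":0,"rz":0,"dx":0,"dy":0,"dz":0.004,"fingers":0.4},{"rx":0,"ry":0,"rz":0,"dx":0,"dy":0,"dz":0.004,"fingers":1},{"rx":0,"ry":0,"rz":0,"dx":0,"dy":0,"dz":0.004,"fingers":1},{"rx":0,"ry":0,"rz":0,"dx":0,"dy":0,"dz":0.004,"fingers":1},{"rx":0,"ry":0,"rz":0,"dx":0,"dy":0,"dz":0.004,"fingers":1},{"rx":0,"ry":0,"rz":0,"dx":0,"dy":0,"dz":0.004,"fingers":1},{"rx":0,"ry":0,"rz":0,"dx":0,"dy":0,"dz":-0.02,"fingers":1},{"rx":0,"ry":0,"rz":0,"dx":0,"dy":0,"dz":-0.06,"fingers":1},{"rx":0,"ry":0,"rz":0,"dx":0,"dy":0,"dz":-0.11,"fingers":1},{"rx":0,"ry":0,"rz":0,"dx":0,"dy":0,"dz":-0.15,"fingers":1}]' 80
python3 - <<'E'
from m import *
s=bot.get_state();print(s["eef_pos"],s["tcp_rot"])
f=shot("side");save(f,"s1")
O=np.array([.497,.197,0])
m=R.from_quat(s["tcp_rot"]).as_matrix();print("yaw",np.degrees(np.arctan2(m[1,0],m[0,0])))
# drawer centre: inside 190 long behind front plate
P=cloud(f);H=toh(P,O)
p=H[(H[...,2]>.07)&(H[...,2]<.083)&(H[...,0]<-.15)&(H[...,0]>-.3)&(abs(H[...,1])<.1)];print(len(p),np.percentile(p,[2,50,98],0) if len(p) else 0)
p=H[(H[...,2]>.03)&(H[...,2]<.06)&(H[...,0]<-.03)&(H[...,0]>-.2)&(abs(H[...,1])<.1)];print("walls",len(p),np.percentile(p,[2,50,98],0) if len(p) else 0)
E
```

```text
time_s: 9.7
eef_pos: [0.5678, -0.4125, 0.1823]
tcp_rot: [0.999, -0.041, -0.0, -0.0]
contact_force: [0.9, -0.9, -1.6]
gripper_width: 0.012
gripper_force: 83.1
[ 0.5678 -0.4125  0.1823] [ 0.9992 -0.0411 -0.0001 -0.0001]
yaw -4.706392224898414
194 [[-0.2191 -0.0706  0.0707]
 [-0.2094  0.0083  0.0761]
 [-0.2033  0.0816  0.0819]]
walls 457 [[-0.1964 -0.0682  0.031 ]
 [-0.1158  0.0669  0.0439]
 [-0.0384  0.0752  0.0525]]
```

```bash
python3 -m creep '[{"rx":0,"ry":0,"rz":-1,"dx":-0.01,"dy":-0.03,"dz":-0.02,"fingers":1},{"rx":0,"ry":0,"rz":-2,"dx":-0.02,"dy":-0.075,"dz":-0.03,"fingers":1},{"rx":0,"ry":0,"rz":-3,"dx":-0.03,"dy":-0.12,"dz":-0.03,"fingers":1},{"rx":0,"ry":0,"rz":-4,"dx":-0.04,"dy":-0.17,"dz":-0.03,"fingers":1},{"rx":0,"ry":0,"rz":-5,"dx":-0.05,"dy":-0.22,"dz":-0.03,"fingers":1},{"rx":0,"ry":0,"rz":-6,"dx":-0.06,"dy":-0.27,"dz":-0.03,"fingers":1},{"rx":0,"ry":0,"rz":-7,"dx":-0.07,"dy":-0.32,"dz":-0.03,"fingers":1},{"rx":0,"ry":0,"rz":-7.5,"dx":-0.085,"dy":-0.37,"dz":-0.03,"fingers":1},{"rx":0,"ry":0,"rz":-7.5,"dx":-0.1,"dy":-0.41,"dz":-0.03,"fingers":1},{"rx":0,"ry":0,"rz":-7.5,"dx":-0.1,"dy":-0.448,"dz":-0.03,"fingers":1}]' 80
python3 -m creep '[{"rx":0,"ry":0,"rz":0,"dx":0,"dy":0,"dz":0,"fingers":1},{"rx":0,"ry":0,"rz":0,"dx":0,"dy":0,"dz":0,"fingers":1},{"rx":0,"ry":0,"rz":0,"dx":0,"dy":0,"dz":0,"fingers":1}]'
cat > dr.py <<'E'
from m import *
import sys
s=bot.get_state();O=np.array([.497,.197,0]);f=shot("wrist");save(f,sys.argv[1]);H=toh(cloud(f),O)
m=R.from_quat(s["tcp_rot"]).as_matrix();print("tcp hood",toh(s["eef_pos"],O),"yaw",np.degrees(np.arctan2(m[1,0],m[0,0])),s["gripper_width"])
p=H[(H[...,2]>.072)&(H[...,2]<.083)&(H[...,0]<-.02)&(H[...,0]>-.3)&(abs(H[...,1])<.1)];print("plate",len(p),np.percentile(p,[2,50,98],0) if len(p) else 0)
w=(H[...,2]>.04)&(H[...,2]<.056)&(H[...,0]<-.03)&(H[...,0]>-.2)
for sg in (1,-1):
    p=H[w&(H[...,1]*sg>.055)&(H[...,1]*sg<.085)];print("wall",len(p),np.percentile(p,[2,50,98],0) if len(p) else 0)
E
python3 dr.py w5
```

```text
time_s: 10.75
eef_pos: [0.5023, 0.0443, 0.2097]
tcp_rot: [1.0, 0.025, -0.001, -0.0]
contact_force: [2.1, 0.1, -1.9]
gripper_width: 0.012
gripper_force: 83.2
time_s: 11.05
eef_pos: [0.5048, 0.0413, 0.2103]
tcp_rot: [1.0, 0.024, -0.0, 0.0]
contact_force: [-0.3, -0.9, -2.0]
gripper_width: 0.012
gripper_force: 83.2
tcp hood [-0.1559 -0.0002  0.2103] yaw 2.7796043858303787 0.011962532285211597
plate 1894 [[-0.2197 -0.0753  0.0732]
 [-0.2121 -0.0157  0.0787]
 [-0.208   0.0778  0.0814]]
wall 741 [[-0.1106  0.0661  0.0403]
 [-0.0711  0.0675  0.0502]
 [-0.0319  0.0727  0.0519]]
wall 1255 [[-0.1966 -0.0689  0.0494]
 [-0.1147 -0.0661  0.051 ]
 [-0.0336 -0.0633  0.0526]]
```

View pics/w5.png

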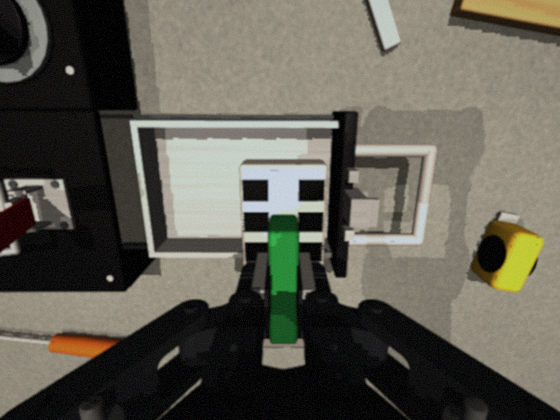

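```bash
python3 -m creep '[{"rx":0,"ry":0,"rz":0,"dx":0,"dy":0,"dz":0.03,"fingers":1},{"rx":0,"ry":0,"rz":0,"dx":0,"dy":0,"dz":0.06,"fingers":1},{"rx":0,"ry":0,"rz":0,"dx":0,"dy":0,"dz":0.09,"fingers":1},{"rx":0,"ry":0,"rz":0,"dx":0,"dy":0,"dz":0.115,"fingers":1},{"rx":0,"ry":0,"rz":0,"dx":0,"dy":0,"dz":0.135,"fingers":1},{"rx":0,"ry":0,"rz":0,"dx":0,"dy":0,"dz":0.15,"fingers":1},{"rx":0,"ry":0,"rz":0,"dx":0,"dy":0,"dz":0.16,"fingers":1},{"rx":0,"ry":0,"rz":0,"dx":0,"dy":0,"dz":0.168,"fingers":1},{"rx":0,"ry":0,"rz":0,"dx":0,"dy":0,"dz":0.171,"fingers":1},{"rx":0,"ry":0,"rz":0,"dx":0,"dy":0,"dz":0.171,"fingers":1}]' 80; python3 -m creep '[{"rx":0,"ry":0,"rz":0,"dx":0,"dy":0,"dz":0.002,"fingers":1},{"rx":0,"ry":0,"rz":0,"dx":0,"dy":0,"dz":0.002,"fingers":1}]'
```

```text
time_s: 12.1
eef_pos: [0.5052, 0.0418, 0.0399]
tcp_rot: [1.0, 0.024, -0.0, 0.0]
contact_force: [-0.1, -0.8, -2.1]
gripper_width: 0.0119
gripper_force: 83.1
time_s: 12.3
eef_pos: [0.5056, 0.0422, 0.0384]
tcp_rot: [1.0, 0.024, 0.001, -0.0]
contact_force: [0.1, -0.3, -2.3]
gripper_width: 0.012
gripper_force: 83.1
```

```bash
python3 -m creep '[{"rx":0,"ry":0,"rz":0,"dx":0,"dy":0,"dz":0.003,"fingers":1},{"rx":0,"ry":0,"rz":0,"dx":0,"dy":0,"dz":0.004,"fingers":1},{"rx":0,"ry":0,"rz":0,"dx":0,"dy":0,"dz":0.004,"fingers":1}]'
python3 -m creep '[{"rx":0,"ry":0,"rz":0,"dx":0,"dy":0,"dz":0,"fingers":0.6},{"rx":0,"ry":0,"rz":0,"dx":0,"dy":0,"dz":0,"fingers":0.6},{"rx":0,"ry":0,"rz":0,"dx":0,"dy":0,"dz":0,"fingers":0.6},{"rx":0,"ry":0,"rz":0,"dx":0,"dy":0,"dz":-0.03,"fingers":0.6},{"rx":0,"ry":0,"rz":0,"dx":0,"dy":0,"dz":-0.07,"fingers":0.6},{"rx":0,"ry":0,"rz":0,"dx":0,"dy":0,"dz":-0.12,"fingers":0.6},{"rx":0,"ry":0,"rz":0,"dx":0,"dy":0,"dz":-0.16,"fingers":0.6},{"rx":0,"ry":0,"rz":0,"dx":0,"dy":0.04,"dz":-0.2,"fingers":0.5},{"rx":0,"ry":0,"rz":0,"dx":0,"dy":0.08,"dz":-0.23,"fingers":0.4},{"rx":0,"ry":0,"rz":0,"dx":0,"dy":0.12,"dz":-0.26,"fingers":0.4}]'
python3 -m creep '[{"rx":0,"ry":0,"rz":0,"dx":0,"dy":0.05,"dz":0,"fingers":0.4},{"rx":0,"ry":0,"rz":0,"dx":0,"dy":0.1,"dz":0,"fingers":0.4},{"rx":0,"ry":0,"rz":0,"dx":0,"dy":0.15,"dz":0,"fingers":0.4},{"rx":0,"ry":0,"rz":0,"dx":0,"dy":0.2,"dz":0,"fingers":0.4},{"rx":0,"ry":0,"rz":0,"dx":0,"dy":0.25,"dz":0,"fingers":0.4},{"rx":0,"ry":0,"rz":0,"dx":0,"dy":0.3,"dz":0,"fingers":0.4},{"rx":0,"ry":0,"rz":0,"dx":0,"dy":0.32,"dz":0,"fingers":0.4},{"rx":0,"ry":0,"rz":0,"dx":0,"dy":0.32,"dz":0,"fingers":0.4},{"rx":0,"ry":0,"rz":0,"dx":0,"dy":0.32,"dz":0,"fingers":0.4}]'
sed -i 's/b\[...,1\]>b\[...,2\]+40)&(b\[...,1\]>b\[...,0\]+25/b[...,1]>1.5*b[...,2])\&(b[...,1]>1.3*b[...,0])\&(b[...,1]>30/' m.py; python3 filt.py w6
```

```text
time_s: 12.6
eef_pos: [0.5058, 0.0422, 0.0379]
tcp_rot: [1.0, 0.025, 0.0, 0.0]
contact_force: [-11.5, -1.4, 25.4]
gripper_width: 0.0119
gripper_force: 87.1
time_s: 13.6
eef_pos: [0.5105, -0.0736, 0.2913]
tcp_rot: [1.0, 0.025, 0.0, 0.0]
contact_force: [1.1, 0.5, 0.4]
gripper_width: 0.0515
gripper_force: 0.0
time_s: 14.5
eef_pos: [0.526, -0.3917, 0.289]
tcp_rot: [1.0, 0.024, -0.001, -0.001]
contact_force: [-0.3, 0.6, 0.3]
gripper_width: 0.0511
gripper_force: 0.0
14.5 [ 0.526  -0.3917  0.289 ] [ 0.9988  0.0481 -0.0012]
rib [284 217  18  45 467] [ 0.4354 -0.408 ] (0.013819030486047268, 0.05946425721049309) yaw -9.864716 top 0.04656162215356552 dx,dy -0.0913097777980464 0.011992430762175228
```

```bash
python3 -m creep '[{"rx":0,"ry":0,"rz":6,"dx":-0.045,"dy":0.006,"dz":0.01,"fingers":0.4},{"rx":0,"ry":0,"rz":12.6,"dx":-0.09,"dy":0.012,"dz":0.03,"fingers":0.4},{"rx":0,"ry":0,"rz":12.6,"dx":-0.0913,"dy":0.012,"dz":0.07,"fingers":0.4},{"rx":0,"ry":0,"rz":12.6,"dx":-0.0913,"dy":0.012,"dz":0.11,"fingers":0.4},{"rx":0,"ry":0,"rz":12.6,"dx":-0.0913,"dy":0.012,"dz":0.15,"fingers":0.4},{"rx":0,"ry":0,"rz":12.6,"dx":-0.0913,"dy":0.012,"dz":0.19,"fingers":0.4},{"rx":0,"ry":0,"rz":12.6,"dx":-0.0913,"dy":0.012,"dz":0.22,"fingers":0.4},{"rx":0,"ry":0,"rz":12.6,"dx":-0.0913,"dy":0.012,"dz":0.245,"fingers":0.4},{"rx":0,"ry":0,"rz":12.6,"dx":-0.0913,"dy":0.012,"dz":0.259,"fingers":0.4},{"rx":0,"ry":0,"rz":12.6,"dx":-0.0913,"dy":0.012,"dz":0.259,"fingers":0.4}]'
python3 filt.py w7
```

```text
time_s: 15.55
eef_pos: [0.4348, -0.4059, 0.0291]
tcp_rot: [0.996, -0.085, -0.002, -0.002]
contact_force: [0.6, 0.4, 0.3]
gripper_width: 0.0512
gripper_force: 0.0
15.55 [ 0.4348 -0.4059  0.0291] [ 0.9857 -0.1685 -0.0035]
rib [ 272  212   32  128 3686] [ 0.4349 -0.4079] (0.01379223633557558, 0.06014442443847656) yaw -10.137619 top 0.04669924265973066 dx,dy 0.0004308134674418349 0.0019133257063565258
```

```bash
python3 -m creep '[{"rx":0,"ry":0,"rz":0.4,"dx":0,"dy":0.001,"dz":0.004,"fingers":0.4},{"rx":0,"ry":0,"rz":0.4,"dx":0,"dy":0.001,"dz":0.004,"fingers":1},{"rx":0,"ry":0,"rz":0.4,"dx":0,"dy":0.001,"dz":0.004,"fingers":1},{"rx":0,"ry":0,"rz":0.4,"dx":0,"dy":0.001,"dz":0.004,"fingers":1},{"rx":0,"ry":0,"rz":0.4,"dx":0,"dy":0.001,"dz":0.004,"fingers":1},{"rx":0,"ry":0,"rz":0.4,"dx":0,"dy":0.001,"dz":0.004,"fingers":1},{"rx":0,"ry":0,"rz":0,"dx":0,"dy":0,"dz":-0.02,"fingers":1},{"rx":0,"ry":0,"rz":0,"dx":0,"dy":0,"dz":-0.06,"fingers":1},{"rx":0,"ry":0,"rz":0,"dx":0,"dy":0,"dz":-0.11,"fingers":1},{"rx":0,"ry":0,"rz":0,"dx":0,"dy":0,"dz":-0.15,"fingers":1}]' 80
python3 -m creep '[{"rx":0,"ry":0,"rz":0,"dx":0,"dy":0,"dz":-0.03,"fingers":1},{"rx":0,"ry":0,"rz":0,"dx":0,"dy":0,"dz":-0.03,"fingers":1}]'
python3 - <<'E'
from m import *
s=bot.get_state();O=np.array([.497,.197,0])
m=R.from_quat(s["tcp_rot"]).as_matrix();t=O-.078*XH;d=t-s["eef_pos"];print(s["eef_pos"],"yaw",np.degrees(np.arctan2(m[1,0],m[0,0])),d@m)
E
```

```text
time_s: 16.6
eef_pos: [0.4355, -0.4086, 0.1828]
tcp_rot: [0.996, -0.085, 0.0, 0.0]
contact_force: [0.4, -0.3, -1.8]
gripper_width: 0.012
gripper_force: 81.2
time_s: 16.8
eef_pos: [0.438, -0.4111, 0.2169]
tcp_rot: [0.996, -0.085, 0.004, 0.003]
contact_force: [0.5, -0.5, -1.1]
gripper_width: 0.0121
gripper_force: 81.3
[ 0.438  -0.4111  0.2169] yaw -9.8067252869053 [-0.0302 -0.5344  0.2135]
```

```bash
python3 -m creep '[{"rx":0,"ry":0,"rz":0,"dx":0,"dy":-0.03,"dz":0,"fingers":1},{"rx":0,"ry":0,"rz":0,"dx":0,"dy":-0.07,"dz":0,"fingers":1},{"rx":0,"ry":0,"rz":0,"dx":0,"dy":-0.115,"dz":0,"fingers":1},{"rx":0,"ry":0,"rz":0,"dx":0,"dy":-0.16,"dz":0,"fingers":1},{"rx":0,"ry":0,"rz":0,"dx":0,"dy":-0.205,"dz":0,"fingers":1},{"rx":0,"ry":0,"rz":0,"dx":-0.01,"dy":-0.25,"dz":0,"fingers":1},{"rx":0,"ry":0,"rz":0,"dx":-0.01,"dy":-0.295,"dz":0,"fingers":1},{"rx":0,"ry":0,"rz":0,"dx":-0.02,"dy":-0.34,"dz":0,"fingers":1},{"rx":0,"ry":0,"rz":0,"dx":-0.02,"dy":-0.38,"dz":0,"fingers":1}]'
python3 -m creep '[{"rx":0,"ry":0,"rz":-3,"dx":0,"dy":-0.04,"dz":0,"fingers":1},{"rx":0,"ry":0,"rz":-7,"dx":0,"dy":-0.08,"dz":0,"fingers":1},{"rx":0,"ry":0,"rz":-11,"dx":-0.01,"dy":-0.12,"dz":0,"fingers":1},{"rx":0,"ry":0,"rz":-12.7,"dx":-0.01,"dy":-0.15,"dz":0,"fingers":1},{"rx":0,"ry":0,"rz":-12.7,"dx":-0.01,"dy":-0.154,"dz":0,"fingers":1},{"rx":0,"ry":0,"rz":-12.7,"dx":-0.01,"dy":-0.154,"dz":0,"fingers":1},{"rx":0,"ry":0,"rz":-12.7,"dx":-0.01,"dy":-0.154,"dz":0,"fingers":1}]'
python3 dr.py w8
```

```text
time_s: 17.7
eef_pos: [0.4783, -0.0285, 0.2084]
tcp_rot: [0.996, -0.085, -0.002, -0.0]
contact_force: [0.9, -0.1, -1.0]
gripper_width: 0.012
gripper_force: 81.2
time_s: 18.4
eef_pos: [0.4962, 0.1218, 0.2096]
tcp_rot: [1.0, 0.025, -0.001, 0.0]
contact_force: [-0.2, -0.7, -0.8]
gripper_width: 0.0119
gripper_force: 81.2
tcp hood [-0.075   0.0045  0.2096] yaw 2.87166120740988 0.01186405235426521
plate 2368 [[-0.2212 -0.0752  0.0726]
 [-0.2133 -0.012   0.0786]
 [-0.2097  0.0774  0.0817]]
wall 703 [[-0.1985  0.0665  0.0405]
 [-0.1587  0.0677  0.0502]
 [-0.0315  0.0726  0.052 ]]
wall 1243 [[-0.1969 -0.0692  0.0452]
 [-0.1153 -0.0657  0.051 ]
 [-0.0331 -0.0629  0.0525]]
```

View pics/w8.png

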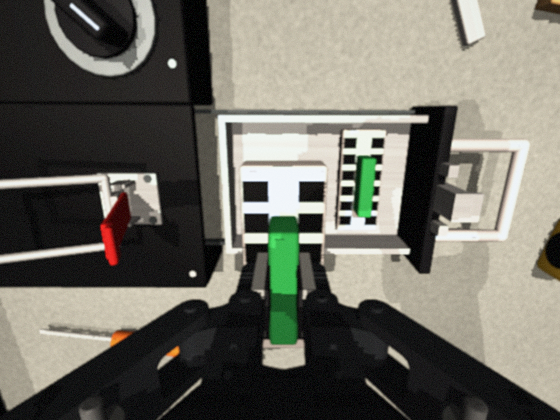

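```bash
python3 -m creep '[{"rx":0,"ry":0,"rz":0,"dx":0.004,"dy":0.003,"dz":0.03,"fingers":1},{"rx":0,"ry":0,"rz":0,"dx":0.004,"dy":0.003,"dz":0.06,"fingers":1},{"rx":0,"ry":0,"rz":0,"dx":0.004,"dy":0.003,"dz":0.09,"fingers":1},{"rx":0,"ry":0,"rz":0,"dx":0.004,"dy":0.003,"dz":0.115,"fingers":1},{"rx":0,"ry":0,"rz":0,"dx":0.004,"dy":0.003,"dz":0.135,"fingers":1},{"rx":0,"ry":0,"rz":0,"dx":0.004,"dy":0.003,"dz":0.15,"fingers":1},{"rx":0,"ry":0,"rz":0,"dx":0.004,"dy":0.003,"dz":0.16,"fingers":1},{"rx":0,"ry":0,"rz":0,"dx":0.004,"dy":0.003,"dz":0.168,"fingers":1},{"rx":0,"ry":0,"rz":0,"dx":0.004,"dy":0.003,"dz":0.171,"fingers":1},{"rx":0,"ry":0,"rz":0,"dx":0.004,"dy":0.003,"dz":0.172,"fingers":1}]' 80; python3 -m creep '[{"rx":0,"ry":0,"rz":0,"dx":0,"dy":0,"dz":0.001,"fingers":1},{"rx":0,"ry":0,"rz":0,"dx":0,"dy":0,"dz":0.001,"fingers":1}]'
```

```text
time_s: 19.45
eef_pos: [0.5015, 0.1197, 0.0392]
tcp_rot: [1.0, 0.025, 0.0, -0.0]
contact_force: [0.1, 0.3, -1.0]
gripper_width: 0.0119
gripper_force: 81.2
time_s: 19.65
eef_pos: [0.5017, 0.12, 0.0386]
tcp_rot: [1.0, 0.025, 0.001, -0.0]
contact_force: [-0.2, -0.2, -1.1]
gripper_width: 0.012
gripper_force: 81.2
```

Lower 2 mm more, release, lift and go to a viewpoint.

```bash
python3 -m creep '[{"rx":0,"ry":0,"rz":0,"dx":0,"dy":0,"dz":0.002,"fingers":1},{"rx":0,"ry":0,"rz":0,"dx":0,"dy":0,"dz":0.002,"fingers":0.6},{"rx":0,"ry":0,"rz":0,"dx":0,"dy":0,"dz":0.002,"fingers":0.6},{"rx":0,"ry":0,"rz":0,"dx":0,"dy":0,"dz":0.002,"fingers":0.6},{"rx":0,"ry":0,"rz":0,"dx":0,"dy":0,"dz":-0.03,"fingers":0.6},{"rx":0,"ry":0,"rz":0,"dx":0,"dy":0,"dz":-0.07,"fingers":0.6},{"rx":0,"ry":0,"rz":0,"dx":0,"dy":0,"dz":-0.12,"fingers":0.6},{"rx":0,"ry":0,"rz":0,"dx":0,"dy":0,"dz":-0.16,"fingers":0.6},{"rx":0,"ry":0,"rz":0,"dx":0.03,"dy":0,"dz":-0.2,"fingers":0.4},{"rx":0,"ry":0,"rz":0,"dx":0.07,"dy":0,"dz":-0.23,"fingers":0.4}]'
python3 -m creep '[{"rx":0,"ry":0,"rz":0,"dx":0.02,"dy":0.04,"dz":0,"fingers":0.4},{"rx":0,"ry":0,"rz":0,"dx":0.02,"dy":0.06,"dz":0,"fingers":0.4},{"rx":0,"ry":0,"rz":0,"dx":0.02,"dy":0.06,"dz":0,"fingers":0.4},{"rx":0,"ry":0,"rz":0,"dx":0.02,"dy":0.06,"dz":0,"fingers":0.4}]'
cat >> dr.py <<'E'
for st,c,p in blobs(green(f),H,40): print("rib",c,len(p),np.median(p,0),cv2.minAreaRect(p[p[:,2]>.04][:,:2].astype(np.float32)) if (p[:,2]>.04).any() else 0)
h=H[(H[...,2]>.05)&(H[...,2]<.075)&(H[...,0]<-.22)&(H[...,0]>-.36)&(abs(H[...,1])<.035)];print("bar",np.percentile(h,[2,50,98],0) if len(h) else 0)
E
python3 dr.py w9
```

```text
time_s: 20.65
eef_pos: [0.5714, 0.1237, 0.2716]
tcp_rot: [1.0, 0.026, 0.002, -0.0]
contact_force: [0.3, 0.2, 0.0]
gripper_width: 0.0512
gripper_force: 0.0
time_s: 21.05
eef_pos: [0.5938, 0.0645, 0.2674]
tcp_rot: [1.0, 0.025, -0.0, -0.0]
contact_force: [0.2, -0.0, 0.4]
gripper_width: 0.0515
gripper_force: 0.0
tcp hood [-0.1371 -0.0902  0.2674] yaw 2.8302682422497383 0.05146374513485057
plate 634 [[-0.2235 -0.0775  0.0729]
 [-0.2151 -0.047   0.0786]
 [-0.2104 -0.0082  0.0814]]
wall 809 [[-0.1972  0.066   0.0403]
 [-0.1342  0.0673  0.0497]
 [-0.0715  0.0724  0.0519]]
wall 989 [[-0.1967 -0.0696  0.0421]
 [-0.114  -0.0675  0.0504]
 [-0.0332 -0.0635  0.0523]]
rib [44.9596 26.2677] 197 [ 0.0749 -0.2393  0.097 ] ((0.0764734148979187, -0.2409621775150299), (0.013446491211652756, 0.027063308283686638), 29.046998977661133)
rib [545.175  23.475] 80 [-0.4132 -0.2546  0.0371] ((-0.4128887951374054, -0.2546461820602417), (0.0006225710967555642, 0.02348545379936695), 86.6929931640625)
rib [299.2527 246.9116] 549 [-0.1572 -0.0057  0.0565] ((-0.1576911211013794, -0.0007858984172344208), (0.05943155288696289, 0.013832556083798409), 89.85655212402344)
rib [235.763  247.3143] 594 [-0.0785 -0.0073  0.0564] ((-0.0861043855547905, -0.03779163211584091), (0.13699543476104736, 0.024105234071612358), 76.36148071289062)
bar [[-0.2997 -0.0338  0.0599]
 [-0.2928 -0.0021  0.0657]
 [-0.289   0.0334  0.0679]]
```

View pics/w9.png

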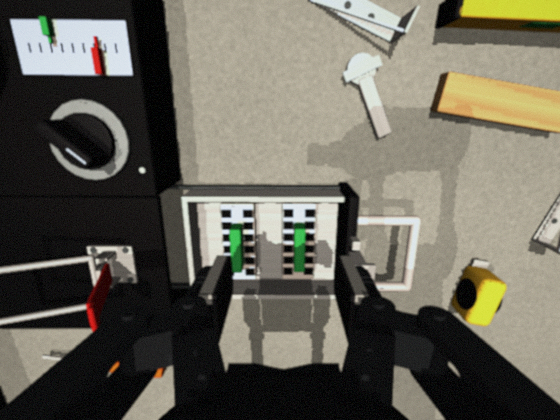

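```bash
python3 -m creep '[{"rx":0,"ry":0,"rz":0,"dx":-0.02,"dy":0.04,"dz":0,"fingers":0.4},{"rx":0,"ry":0,"rz":0,"dx":-0.045,"dy":0.08,"dz":0,"fingers":0.4},{"rx":0,"ry":0,"rz":0,"dx":-0.07,"dy":0.12,"dz":0.01,"fingers":0.4},{"rx":0,"ry":0,"rz":0,"dx":-0.089,"dy":0.158,"dz":0.03,"fingers":0.4},{"rx":0,"ry":0,"rz":0,"dx":-0.089,"dy":0.158,"dz":0.07,"fingers":0.4},{"rx":0,"ry":0,"rz":0,"dx":-0.089,"dy":0.158,"dz":0.11,"fingers":0.4},{"rx":0,"ry":0,"rz":0,"dx":-0.089,"dy":0.158,"dz":0.15,"fingers":0.4},{"rx":0,"ry":0,"rz":0,"dx":-0.089,"dy":0.158,"dz":0.185,"fingers":0.4},{"rx":0,"ry":0,"rz":0,"dx":-0.089,"dy":0.158,"dz":0.21,"fingers":0.4},{"rx":0,"ry":0,"rz":0,"dx":-0.089,"dy":0.158,"dz":0.225,"fingers":0.4}]' 60
python3 -m creep '[{"rx":0,"ry":0,"rz":0,"dx":0,"dy":0,"dz":0,"fingers":0.4},{"rx":0,"ry":0,"rz":0,"dx":0,"dy":0,"dz":0,"fingers":1},{"rx":0,"ry":0,"rz":0,"dx":0,"dy":0,"dz":0,"fingers":1},{"rx":0,"ry":0,"rz":0,"dx":0,"dy":0,"dz":0,"fingers":1},{"rx":0,"ry":0,"rz":0,"dx":0,"dy":0,"dz":0,"fingers":1},{"rx":0,"ry":0,"rz":0,"dx":0,"dy":0,"dz":0,"fingers":1},{"rx":0,"ry":0,"rz":0,"dx":0,"dy":0,"dz":0,"fingers":1}]' 60
python3 -m creep '[{"rx":0,"ry":0,"rz":0,"dx":0,"dy":-0.015,"dz":0,"fingers":1},{"rx":0,"ry":0,"rz":0,"dx":0,"dy":-0.035,"dz":0,"fingers":1},{"rx":0,"ry":0,"rz":0,"dx":0,"dy":-0.055,"dz":0,"fingers":1},{"rx":0,"ry":0,"rz":0,"dx":0,"dy":-0.075,"dz":0,"fingers":1},{"rx":0,"ry":0,"rz":0,"dx":0,"dy":-0.095,"dz":0,"fingers":1},{"rx":0,"ry":0,"rz":0,"dx":0,"dy":-0.115,"dz":0,"fingers":1},{"rx":0,"ry":0,"rz":0,"dx":0,"dy":-0.135,"dz":0,"fingers":1},{"rx":0,"ry":0,"rz":0,"dx":0,"dy":-0.155,"dz":0,"fingers":1},{"rx":0,"ry":0,"rz":0,"dx":0,"dy":-0.17,"dz":0,"fingers":1},{"rx":0,"ry":0,"rz":0,"dx":0,"dy":-0.18,"dz":0,"fingers":1}]' 60
python3 -c "
from m import *
s=bot.get_state();print(toh(s['eef_pos'],np.array([.497,.197,0])))"
```

```text
time_s: 22.1
eef_pos: [0.5115, -0.0966, 0.0406]
tcp_rot: [1.0, 0.026, -0.002, -0.0]
contact_force: [-0.3, -2.2, 1.4]
gripper_width: 0.0511
gripper_force: 0.0
time_s: 22.8
eef_pos: [0.5143, -0.0977, 0.0445]
tcp_rot: [1.0, 0.025, 0.001, 0.0]
contact_force: [-2.2, 2.3, 7.0]
gripper_width: 0.0098
gripper_force: 58.8
time_s: 23.8
eef_pos: [0.5059, 0.0826, 0.0445]
tcp_rot: [1.0, 0.026, 0.002, 0.0]
contact_force: [1.9, -4.6, 6.2]
gripper_width: 0.0097
gripper_force: 59.3
[-0.1147 -0.0033  0.0445]
```

```bash
python3 -m creep '[{"rx":0,"ry":0,"rz":0,"dx":0,"dy":-0.01,"dz":0,"fingers":1},{"rx":0,"ry":0,"rz":0,"dx":0,"dy":-0.018,"dz":0,"fingers":1},{"rx":0,"ry":0,"rz":0,"dx":0,"dy":-0.024,"dz":0,"fingers":1},{"rx":0,"ry":0,"rz":0,"dx":0,"dy":-0.027,"dz":0,"fingers":1},{"rx":0,"ry":0,"rz":0,"dx":0,"dy":-0.029,"dz":0,"fingers":1},{"rx":0,"ry":0,"rz":0,"dx":0,"dy":-0.029,"dz":0,"fingers":1}]' 60
python3 -m creep '[{"rx":0,"ry":0,"rz":0,"dx":0,"dy":-0.002,"dz":0,"fingers":1},{"rx":0,"ry":0,"rz":0,"dx":0,"dy":-0.002,"dz":0,"fingers":1}]' 60
python3 -c "
from m import *
s=bot.get_state();print(toh(s['eef_pos'],np.array([.497,.197,0])))"
```

```text
time_s: 24.4
eef_pos: [0.5046, 0.1114, 0.0446]
tcp_rot: [1.0, 0.025, 0.002, -0.0]
contact_force: [0.6, -0.8, 5.5]
gripper_width: 0.0099
gripper_force: 59.3
time_s: 24.6
eef_pos: [0.5045, 0.1124, 0.0445]
tcp_rot: [1.0, 0.026, 0.002, 0.001]
contact_force: [1.1, -4.8, 6.1]
gripper_width: 0.0096
gripper_force: 59.4
[-0.0849 -0.0034  0.0445]
```

```bash
for i in 1; do python3 -m creep '[{"rx":0,"ry":0,"rz":0,"dx":0,"dy":-0.002,"dz":0,"fingers":1},{"rx":0,"ry":0,"rz":0,"dx":0,"dy":-0.002,"dz":0,"fingers":1}]' | grep -E "pos|contact"; python3 -m creep '[{"rx":0,"ry":0,"rz":0,"dx":0,"dy":-0.002,"dz":0,"fingers":1},{"rx":0,"ry":0,"rz":0,"dx":0,"dy":-0.002,"dz":0,"fingers":1}]'| grep -E "pos|contact"; done
```

```text
eef_pos: [0.5045, 0.1125, 0.0445]
contact_force: [0.4, -11.9, 6.9]
eef_pos: [0.5045, 0.1125, 0.0445]
contact_force: [3.2, -20.5, 8.1]
```

```bash
python3 -m creep '[{"rx":0,"ry":0,"rz":0,"dx":0,"dy":0.003,"dz":0,"fingers":1},{"rx":0,"ry":0,"rz":0,"dx":0,"dy":0.003,"dz":0,"fingers":0.6},{"rx":0,"ry":0,"rz":0,"dx":0,"dy":0.003,"dz":0,"fingers":0.6},{"rx":0,"ry":0,"rz":0,"dx":0,"dy":0.003,"dz":0,"fingers":0.6},{"rx":0,"ry":0,"rz":0,"dx":0,"dy":0.003,"dz":-0.03,"fingers":0.6},{"rx":0,"ry":0,"rz":0,"dx":0,"dy":0.003,"dz":-0.07,"fingers":0.6},{"rx":0,"ry":0,"rz":0,"dx":0,"dy":0.003,"dz":-0.12,"fingers":0.6},{"rx":0,"ry":0,"rz":0,"dx":0,"dy":0.003,"dz":-0.17,"fingers":0.6},{"rx":0,"ry":0,"rz":0,"dx":0.03,"dy":0.003,"dz":-0.22,"fingers":0.6},{"rx":0,"ry":0,"rz":0,"dx":0.06,"dy":0.003,"dz":-0.26,"fingers":0.6}]'
python3 -m creep '[{"rx":0,"ry":0,"rz":0,"dx":0.02,"dy":-0.04,"dz":-0.04,"fingers":0.6},{"rx":0,"ry":0,"rz":0,"dx":0.04,"dy":-0.08,"dz":-0.05,"fingers":0.6},{"rx":0,"ry":0,"rz":0,"dx":0.04,"dy":-0.12,"dz":-0.05,"fingers":0.6},{"rx":0,"ry":0,"rz":0,"dx":0.04,"dy":-0.15,"dz":-0.05,"fingers":0.6},{"rx":0,"ry":0,"rz":0,"dx":0.04,"dy":-0.15,"dz":-0.05,"fingers":0.6},{"rx":0,"ry":0,"rz":0,"dx":0.04,"dy":-0.15,"dz":-0.05,"fingers":0.6},{"rx":0,"ry":0,"rz":0,"dx":0.04,"dy":-0.15,"dz":-0.05,"fingers":0.6}]'
cat > bl.py <<'E'
from m import *
import sys
s=bot.get_state();O=np.array([.497,.197,0]);f=shot("wrist");save(f,sys.argv[1]);H=toh(cloud(f),O)
m=R.from_quat(s["tcp_rot"]).as_matrix();print(s["time_s"],"tcp hood",toh(s["eef_pos"],O),"yaw",np.degrees(np.arctan2(m[1,0],m[0,0])))
def q(n,k):
    p=H[k];print(n,len(p),np.percentile(p,[3,50,97],0) if len(p)>5 else 0)
X,Y,Z=H[...,0],H[...,1],H[...,2]
q("bar back",(Z>.14)&(Z<.18)&(X>.137)&(X<.18)&(abs(Y)<.05))
q("lever",red(f)&(abs(Y)<.03)&(Z>.09)&(Z<.25)&(X<.17)&(X>-.05))
q("keeper",(Z>.1)&(Z<.118)&(X<.0)&(X>-.06)&(abs(Y)<.02))
q("plate",(Z>.072)&(Z<.083)&(X<.02)&(X>-.05)&(abs(Y)>.02)&(abs(Y)<.08))
q("handle",(Z>.05)&(Z<.07)&(X<-.07)&(X>-.15)&(abs(Y)<.035))
q("low bar",(Z>.06)&(Z<.1)&(X<-.018)&(X>-.06)&(abs(Y)<.035))
for n,g in(("g",green(f)),("r",red(f))): q("scale "+n,g&(Y<-.18)&(Y>-.27)&(Z>.092)&(Z<.105)&(X>0)&(X<.15))
k=(Z>.122)&(Z<.138)&(abs(Y+.14)<.04)&(abs(X-.06)<.04)
if k.sum()>20: print("knob",cv2.minAreaRect(H[k][:,:2].astype(np.float32)))
E
python3 bl.py w10
```

```text
time_s: 26.0
eef_pos: [0.5572, 0.1174, 0.2987]
tcp_rot: [1.0, 0.026, 0.0, -0.0]
contact_force: [0.6, 0.1, -0.5]
gripper_width: 0.0342
gripper_force: 0.0
time_s: 26.7
eef_pos: [0.5896, 0.2679, 0.3458]
tcp_rot: [1.0, 0.025, -0.0, 0.0]
contact_force: [0.2, -0.2, 0.9]
gripper_width: 0.0342
gripper_force: 0.0
26.7 tcp hood [ 0.0663 -0.096   0.3458] yaw 2.895081154218958
bar back 376 [[ 0.1392 -0.0287  0.1569]
 [ 0.1524 -0.009   0.1624]
 [ 0.1574  0.0243  0.1644]]
lever 355 [[ 0.0295 -0.0098  0.1327]
 [ 0.0381 -0.      0.1643]
 [ 0.0484  0.0105  0.1829]]
keeper 348 [[-0.0254 -0.0106  0.1011]
 [-0.0139 -0.0007  0.1115]
 [-0.004   0.0125  0.1131]]
plate 303 [[-0.0119 -0.0777  0.0771]
 [-0.0064 -0.052   0.0789]
 [-0.0017  0.0212  0.0806]]
handle 374 [[-0.09   -0.033   0.0613]
 [-0.0834 -0.0014  0.0657]
 [-0.0793  0.0324  0.0681]]
low bar 1 0
scale g 60 [[ 0.0738 -0.2454  0.0943]
 [ 0.0754 -0.2383  0.0974]
 [ 0.0776 -0.2301  0.0995]]
scale r 121 [[ 0.0322 -0.2289  0.0933]
 [ 0.0347 -0.2131  0.0982]
 [ 0.037  -0.201   0.1   ]]
knob ((0.05906887724995613, -0.13850514590740204), (0.0139707550406456, 0.05291957035660744), 47.84156036376953)
```

View pics/w10.png

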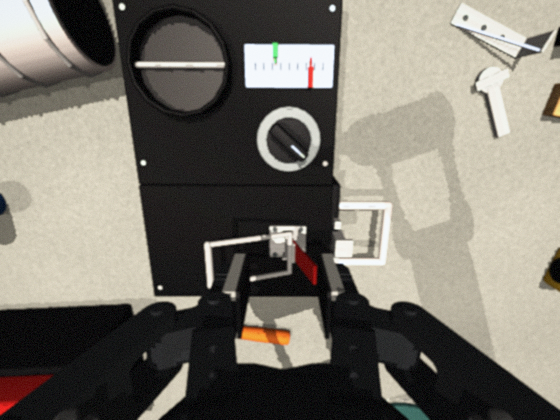

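```bash
python3 -m creep '[{"rx":0,"ry":0,"rz":0,"dx":-0.03,"dy":-0.04,"dz":0,"fingers":0.6},{"rx":0,"ry":0,"rz":0,"dx":-0.06,"dy":-0.087,"dz":0,"fingers":0.6},{"rx":0,"ry":0,"rz":0,"dx":-0.094,"dy":-0.087,"dz":0.03,"fingers":0.6},{"rx":0,"ry":0,"rz":0,"dx":-0.094,"dy":-0.087,"dz":0.07,"fingers":0.6},{"rx":0,"ry":0,"rz":0,"dx":-0.094,"dy":-0.087,"dz":0.11,"fingers":0.6},{"rx":0,"ry":0,"rz":0,"dx":-0.094,"dy":-0.087,"dz":0.15,"fingers":0.6},{"rx":0,"ry":0,"rz":0,"dx":-0.094,"dy":-0.087,"dz":0.18,"fingers":0.6},{"rx":0,"ry":0,"rz":0,"dx":-0.094,"dy":-0.087,"dz":0.197,"fingers":0.6},{"rx":0,"ry":0,"rz":0,"dx":-0.094,"dy":-0.087,"dz":0.204,"fingers":0.6},{"rx":0,"ry":0,"rz":0,"dx":-0.094,"dy":-0.087,"dz":0.204,"fingers":0.6}]'
python3 -m creep '[{"rx":0,"ry":0,"rz":0,"dx":0,"dy":0,"dz":0,"fingers":1},{"rx":0,"ry":0,"rz":0,"dx":0,"dy":0,"dz":0,"fingers":1},{"rx":0,"ry":0,"rz":0,"dx":0,"dy":0,"dz":0,"fingers":1},{"rx":0,"ry":0,"rz":0,"dx":0,"dy":0,"dz":0,"fingers":1},{"rx":0,"ry":0,"rz":0,"dx":0,"dy":0,"dz":0,"fingers":1}]' 25
python3 -c "
from m import *
s=bot.get_state();h=toh(s['eef_pos'],np.array([.497,.197,0]));print(h)
b=h+[0,0,.019];d=b-[.0535,0,.125];print(np.hypot(d[0],d[2]))"
```

```text
time_s: 27.75
eef_pos: [0.4914, 0.3494, 0.1414]
tcp_rot: [1.0, 0.025, -0.001, 0.001]
contact_force: [0.4, 0.3, 0.6]
gripper_width: 0.0343
gripper_force: 0.0
time_s: 28.25
eef_pos: [0.4927, 0.3512, 0.1434]
tcp_rot: [1.0, 0.025, 0.001, -0.001]
contact_force: [3.0, -0.0, 0.7]
gripper_width: 0.007
gripper_force: 24.9
[ 0.1542 -0.0032  0.1434]
0.10747020161777128
```

```bash
python3 -m creep '[{"rx":0,"ry":0,"rz":0,"dx":0,"dy":0.005,"dz":-0.0114,"fingers":1},{"rx":0,"ry":0,"rz":0,"dx":0,"dy":0.0123,"dz":-0.0236,"fingers":1},{"rx":0,"ry":0,"rz":0,"dx":0,"dy":0.0205,"dz":-0.034,"fingers":1},{"rx":0,"ry":0,"rz":0,"dx":0,"dy":0.0303,"dz":-0.0432,"fingers":1},{"rx":0,"ry":0,"rz":0,"dx":0,"dy":0.041,"dz":-0.051,"fingers":1},{"rx":0,"ry":0,"rz":0,"dx":0,"dy":0.0527,"dz":-0.0576,"fingers":1},{"rx":0,"ry":0,"rz":0,"dx":0,"dy":0.065,"dz":-0.0625,"fingers":1},{"rx":0,"ry":0,"rz":0,"dx":0,"dy":0.0781,"dz":-0.0656,"fingers":1},{"rx":0,"ry":0,"rz":0,"dx":0,"dy":0.0781,"dz":-0.0656,"fingers":1}]'
python3 -c "
from m import *
s=bot.get_state();h=toh(s['eef_pos'],np.array([.497,.197,0]));print(h)
b=h+[0,0,.019];d=b-[.0535,0,.125];print(np.hypot(d[0],d[2]),np.degrees(np.arctan2(d[2],d[0])))"
```

```text
time_s: 29.15
eef_pos: [0.4966, 0.2724, 0.2111]
tcp_rot: [1.0, 0.025, 0.002, -0.001]
contact_force: [0.2, 1.5, 7.9]
gripper_width: 0.0066
gripper_force: 25.6
[ 0.0753 -0.0032  0.2111]
0.10738552587753772 78.27861940634749
```

```bash
python3 -m creep '[{"rx":0,"ry":0,"rz":0,"dx":0,"dy":0.009,"dz":-0.001,"fingers":1},{"rx":0,"ry":0,"rz":0,"dx":0,"dy":0.0177,"dz":-0.0015,"fingers":1},{"rx":0,"ry":0,"rz":0,"dx":0,"dy":0.0355,"dz":0,"fingers":1},{"rx":0,"ry":0,"rz":0,"dx":0,"dy":0.0526,"dz":0.0046,"fingers":1},{"rx":0,"ry":0,"rz":0,"dx":0,"dy":0.061,"dz":0.008,"fingers":1},{"rx":0,"ry":0,"rz":0,"dx":0,"dy":0.0688,"dz":0.0122,"fingers":1},{"rx":0,"ry":0,"rz":0,"dx":0,"dy":0.0765,"dz":0.017,"fingers":1},{"rx":0,"ry":0,"rz":0,"dx":0,"dy":0.0833,"dz":0.0224,"fingers":1},{"rx":0,"ry":0,"rz":0,"dx":0,"dy":0.0959,"dz":0.0349,"fingers":1},{"rx":0,"ry":0,"rz":0,"dx":0,"dy":0.0959,"dz":0.0349,"fingers":1}]'
python3 -c "
from m import *
s=bot.get_state();h=toh(s['eef_pos'],np.array([.497,.197,0]));print(h)
b=h+[0,0,.019];d=b-[.0535,0,.125];print(np.hypot(d[0],d[2]),np.degrees(np.arctan2(d[2],d[0])))"
```

```text
time_s: 30.15
eef_pos: [0.5006, 0.175, 0.1709]
tcp_rot: [1.0, 0.025, 0.0, 0.001]
contact_force: [3.2, -2.6, 3.0]
gripper_width: 0.0067
gripper_force: 26.6
[-0.0222 -0.0025  0.1709]
0.0997294097284888 139.37903184810762
```

```bash
python3 -m creep '[{"rx":0,"ry":0,"rz":0,"dx":0,"dy":0,"dz":0,"fingers":0.6},{"rx":0,"ry":0,"rz":0,"dx":0,"dy":0,"dz":0,"fingers":0.6},{"rx":0,"ry":0,"rz":0,"dx":0,"dy":0,"dz":-0.01,"fingers":0.6},{"rx":0,"ry":0,"rz":0,"dx":0,"dy":0,"dz":-0.025,"fingers":0.6},{"rx":0,"ry":0,"rz":0,"dx":0,"dy":0,"dz":-0.05,"fingers":0.6},{"rx":0,"ry":0,"rz":0,"dx":0.02,"dy":0,"dz":-0.08,"fingers":0.6},{"rx":0,"ry":0,"rz":0,"dx":0.05,"dy":-0.03,"dz":-0.12,"fingers":0.6},{"rx":0,"ry":0,"rz":0,"dx":0.08,"dy":-0.05,"dz":-0.15,"fingers":0.6},{"rx":0,"ry":0,"rz":0,"dx":0.09,"dy":-0.05,"dz":-0.16,"fingers":0.6},{"rx":0,"ry":0,"rz":0,"dx":0.09,"dy":-0.05,"dz":-0.16,"fingers":0.6}]'
python3 bl.py w11
```

```text
time_s: 31.15
eef_pos: [0.5905, 0.233, 0.3377]
tcp_rot: [1.0, 0.026, 0.003, -0.001]
contact_force: [-0.2, -0.5, -0.3]
gripper_width: 0.0344
gripper_force: 0.0
31.15 tcp hood [ 0.0314 -0.0952  0.3377] yaw 2.9578603404023673
bar back 0 0
lever 408 [[ 0.0231 -0.0101  0.1334]
 [ 0.0338 -0.0007  0.175 ]
 [ 0.0478  0.011   0.1894]]
keeper 281 [[-0.0254 -0.0107  0.1014]
 [-0.0117 -0.004   0.1115]
 [-0.0041  0.012   0.1131]]
plate 528 [[-0.0121 -0.0777  0.0767]
 [-0.006  -0.0359  0.0787]
 [-0.0012  0.0765  0.0805]]
handle 382 [[-0.0903 -0.033   0.0611]
 [-0.0839 -0.001   0.0658]
 [-0.0795  0.0324  0.0678]]
low bar 235 [[-0.0405 -0.0282  0.0883]
 [-0.0356 -0.0129  0.0914]
 [-0.0199  0.0171  0.0976]]
scale g 68 [[ 0.0733 -0.2461  0.0934]
 [ 0.0754 -0.239   0.0975]
 [ 0.0777 -0.2305  0.0989]]
scale r 117 [[ 0.0321 -0.2281  0.0935]
 [ 0.0344 -0.2123  0.0983]
 [ 0.0367 -0.2011  0.0996]]
knob ((0.05913238972425461, -0.13871172070503235), (0.01408857386559248, 0.05261753872036934), 47.619232177734375)
```

View pics/w11.png

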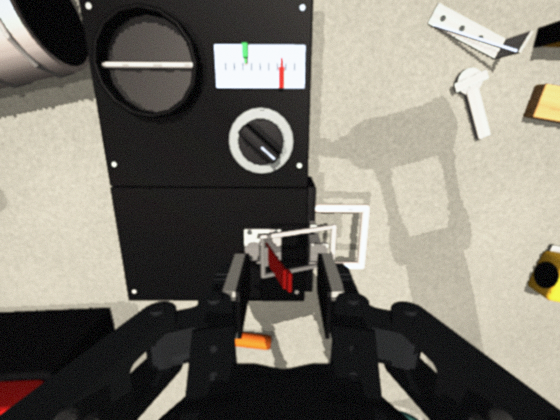

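```bash
python3 -m creep '[{"rx":0,"ry":0,"rz":0,"dx":-0.03,"dy":0.03,"dz":0,"fingers":1},{"rx":0,"ry":0,"rz":0,"dx":-0.07,"dy":0.05,"dz":0,"fingers":1},{"rx":0,"ry":0,"rz":0,"dx":-0.094,"dy":0.05,"dz":0.02,"fingers":1},{"rx":0,"ry":0,"rz":0,"dx":-0.094,"dy":0.05,"dz":0.05,"fingers":1},{"rx":0,"ry":0,"rz":0,"dx":-0.094,"dy":0.05,"dz":0.08,"fingers":1},{"rx":0,"ry":0,"rz":0,"dx":-0.094,"dy":0.05,"dz":0.11,"fingers":1},{"rx":0,"ry":0,"rz":0,"dx":-0.094,"dy":0.05,"dz":0.14,"fingers":1},{"rx":0,"ry":0,"rz":0,"dx":-0.094,"dy":0.05,"dz":0.16,"fingers":1},{"rx":0,"ry":0,"rz":0,"dx":-0.094,"dy":0.05,"dz":0.166,"fingers":1},{"rx":0,"ry":0,"rz":0,"dx":-0.094,"dy":0.05,"dz":0.166,"fingers":1}]' 40
python3 -c "
from m import *
s=bot.get_state();h=toh(s['eef_pos'],np.array([.497,.197,0]));print(h)"
```

```text
time_s: 32.2
eef_pos: [0.4944, 0.1761, 0.1655]
tcp_rot: [1.0, 0.025, -0.002, 0.0]
contact_force: [-0.3, 0.0, -0.6]
gripper_width: -0.0002
gripper_force: 0.0
[-0.0208  0.0036  0.1655]
```

```bash
python3 -m creep '[{"rx":0,"ry":0,"rz":0,"dx":0.003,"dy":-0.015,"dz":-0.004,"fingers":1},{"rx":0,"ry":0,"rz":0,"dx":0.003,"dy":-0.033,"dz":-0.004,"fingers":1},{"rx":0,"ry":0,"rz":0,"dx":0.003,"dy":-0.046,"dz":-0.007,"fingers":1},{"rx":0,"ry":0,"rz":0,"dx":0.003,"dy":-0.059,"dz":-0.009,"fingers":1},{"rx":0,"ry":0,"rz":0,"dx":0.003,"dy":-0.069,"dz":-0.009,"fingers":1},{"rx":0,"ry":0,"rz":0,"dx":0.003,"dy":-0.078,"dz":-0.0085,"fingers":1},{"rx":0,"ry":0,"rz":0,"dx":0.003,"dy":-0.088,"dz":-0.006,"fingers":1},{"rx":0,"ry":0,"rz":0,"dx":0.003,"dy":-0.096,"dz":-0.003,"fingers":1},{"rx":0,"ry":0,"rz":0,"dx":0.003,"dy":-0.104,"dz":0.002,"fingers":1},{"rx":0,"ry":0,"rz":0,"dx":0.003,"dy":-0.112,"dz":0.007,"fingers":1}]' 40
python3 - <<'E'
from m import *
s=bot.get_state();h=toh(s['eef_pos'],np.array([.497,.197,0]));print(h)
f=shot("scene");H=toh(cloud(f),np.array([.497,.197,0]));m=red(f)&(abs(H[...,1])<.03)&(H[...,2]>.09)&(H[...,0]<.2)&(H[...,0]>-.05)
p=H[m];print(len(p),np.percentile(p,[3,50,97],0) if len(p) else 0)
E
```

```text
time_s: 33.2
eef_pos: [0.4934, 0.2893, 0.1592]
tcp_rot: [1.0, 0.025, -0.0, 0.0]
contact_force: [0.5, -0.7, 2.1]
gripper_width: 0.0
gripper_force: 0.8
[ 0.0923 -0.0009  0.1592]
128 [[ 0.0585 -0.0124  0.1143]
 [ 0.0755 -0.0064  0.1343]
 [ 0.1114  0.0098  0.1782]]
```

```bash
python3 -m creep '[{"rx":0,"ry":0,"rz":0,"dx":0,"dy":-0.006,"dz":0.005,"fingers":1},{"rx":0,"ry":0,"rz":0,"dx":0,"dy":-0.012,"dz":0.012,"fingers":1},{"rx":0,"ry":0,"rz":0,"dx":0,"dy":-0.015,"dz":0.017,"fingers":1},{"rx":0,"ry":0,"rz":0,"dx":0,"dy":-0.0185,"dz":0.023,"fingers":1},{"rx":0,"ry":0,"rz":0,"dx":0,"dy":-0.021,"dz":0.029,"fingers":1},{"rx":0,"ry":0,"rz":0,"dx":0,"dy":-0.023,"dz":0.035,"fingers":1},{"rx":0,"ry":0,"rz":0,"dx":0,"dy":-0.023,"dz":0.035,"fingers":1}]'
python3 -m creep '[{"rx":0,"ry":0,"rz":0,"dx":0,"dy":-0.001,"dz":0.006,"fingers":1},{"rx":0,"ry":0,"rz":0,"dx":0,"dy":-0.002,"dz":0.011,"fingers":1},{"rx":0,"ry":0,"rz":0,"dx":0,"dy":-0.002,"dz":0.012,"fingers":1},{"rx":0,"ry":0,"rz":0,"dx":0,"dy":-0.002,"dz":0.012,"fingers":1}]'
python3 -c "
from m import *
s=bot.get_state();h=toh(s['eef_pos'],np.array([.497,.197,0]));print(h)"
```

```text
time_s: 33.95
eef_pos: [0.4921, 0.3115, 0.1236]
tcp_rot: [1.0, 0.025, -0.001, 0.0]
contact_force: [0.4, -0.5, -0.3]
gripper_width: 0.0
gripper_force: 0.0
time_s: 34.35
eef_pos: [0.4923, 0.3134, 0.1125]
tcp_rot: [1.0, 0.025, -0.0, 0.0]
contact_force: [-0.2, -0.6, -0.8]
gripper_width: -0.0003
gripper_force: 0.0
[ 0.1165 -0.001   0.1125]
```

```bash
python3 -m creep '[{"rx":0,"ry":0,"rz":0,"dx":0,"dy":0,"dz":0.002,"fingers":1},{"rx":0,"ry":0,"rz":0,"dx":0,"dy":0,"dz":0.003,"fingers":1}]'|grep -E "pos|cont"
python3 -m creep '[{"rx":0,"ry":0,"rz":0,"dx":0,"dy":0,"dz":-0.03,"fingers":1},{"rx":0,"ry":0,"rz":0,"dx":0,"dy":0,"dz":-0.07,"fingers":1},{"rx":0,"ry":0,"rz":0,"dx":0.03,"dy":0,"dz":-0.11,"fingers":1},{"rx":0,"ry":0,"rz":0,"dx":0.06,"dy":0.02,"dz":-0.15,"fingers":1},{"rx":0,"ry":0,"rz":0,"dx":0.09,"dy":0.05,"dz":-0.19,"fingers":1},{"rx":0,"ry":0,"rz":0,"dx":0.1,"dy":0.07,"dz":-0.22,"fingers":1},{"rx":0,"ry":0,"rz":0,"dx":0.1,"dy":0.07,"dz":-0.22,"fingers":1},{"rx":0,"ry":0,"rz":0,"dx":0.1,"dy":0.07,"dz":-0.22,"fingers":1}]'
python3 bl.py w12
```

```text
eef_pos: [0.4926, 0.3136, 0.1118]
contact_force: [-4.0, -3.2, 14.8]
time_s: 35.35
eef_pos: [0.5969, 0.2483, 0.3314]
tcp_rot: [1.0, 0.024, 0.001, -0.001]
contact_force: [-0.8, 0.8, -0.8]
gripper_width: -0.0001
gripper_force: 0.0
35.35 tcp hood [ 0.0463 -0.1023  0.3314] yaw 2.793689373834653
bar back 0 0
lever 1122 [[ 0.0674 -0.0107  0.1108]
 [ 0.1107 -0.0008  0.1128]
 [ 0.1477  0.0121  0.1163]]
keeper 404 [[-0.0257 -0.0167  0.1005]
 [-0.0154 -0.0017  0.1115]
 [-0.004   0.0126  0.113 ]]
plate 508 [[-0.0119 -0.0775  0.0769]
 [-0.0063 -0.0377  0.0788]
 [-0.0014  0.0736  0.0803]]
handle 388 [[-0.0902 -0.0331  0.0609]
 [-0.0836 -0.0014  0.0657]
 [-0.0794  0.0322  0.0677]]
low bar 43 [[-0.0262 -0.0288  0.0971]
 [-0.0211 -0.0144  0.0992]
 [-0.0183  0.0311  0.0999]]
scale g 80 [[ 0.0728 -0.2461  0.0939]
 [ 0.0751 -0.2387  0.0973]
 [ 0.0775 -0.2298  0.0989]]
scale r 101 [[ 0.0319 -0.2284  0.093 ]
 [ 0.0341 -0.2135  0.0985]
 [ 0.0364 -0.201   0.1   ]]
knob ((0.05930926650762558, -0.13873878121376038), (0.014088296331465244, 0.05239235609769821), 47.79768753051758)
```

View pics/w12.png

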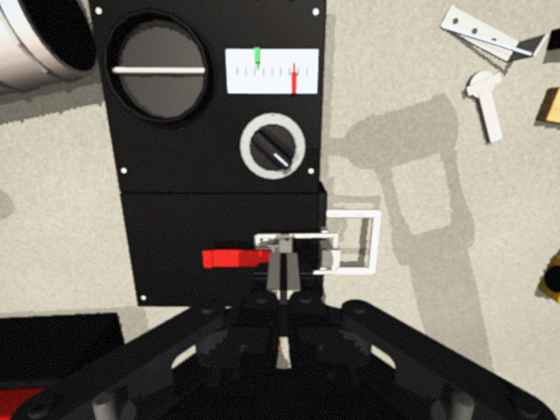

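```bash
python3 -m creep '[{"rx":0,"ry":0,"rz":-8,"dx":0.01,"dy":-0.003,"dz":0,"fingers":0.4},{"rx":0,"ry":0,"rz":-16,"dx":0.02,"dy":-0.006,"dz":0,"fingers":0.4},{"rx":0,"ry":0,"rz":-24,"dx":0.03,"dy":-0.01,"dz":0,"fingers":0.4},{"rx":0,"ry":0,"rz":-32,"dx":0.036,"dy":-0.013,"dz":0,"fingers":0.4},{"rx":0,"ry":0,"rz":-40,"dx":0.036,"dy":-0.013,"dz":0,"fingers":0.4},{"rx":0,"ry":0,"rz":-48,"dx":0.036,"dy":-0.013,"dz":0,"fingers":0.4},{"rx":0,"ry":0,"rz":-56,"dx":0.036,"dy":-0.013,"dz":0,"fingers":0.4},{"rx":0,"ry":0,"rz":-64,"dx":0.036,"dy":-0.013,"dz":0,"fingers":0.4},{"rx":0,"ry":0,"rz":-72,"dx":0.036,"dy":-0.013,"dz":0,"fingers":0.4},{"rx":0,"ry":0,"rz":-80,"dx":0.036,"dy":-0.013,"dz":0,"fingers":0.4}]' 60 | grep -E pos
python3 -m creep '[{"rx":0,"ry":0,"rz":-8,"dx":0,"dy":0,"dz":0,"fingers":0.4},{"rx":0,"ry":0,"rz":-16,"dx":0,"dy":0,"dz":0,"fingers":0.4},{"rx":0,"ry":0,"rz":-24,"dx":0,"dy":0,"dz":0,"fingers":0.4},{"rx":0,"ry":0,"rz":-32,"dx":0,"dy":0,"dz":0,"fingers":0.4},{"rx":0,"ry":0,"rz":-40,"dx":0,"dy":0,"dz":0,"fingers":0.4},{"rx":0,"ry":0,"rz":-48,"dx":0,"dy":0,"dz":0,"fingers":0.4},{"rx":0,"ry":0,"rz":-56,"dx":0,"dy":0,"dz":0,"fingers":0.4},{"rx":0,"ry":0,"rz":-64,"dx":0,"dy":0,"dz":0,"fingers":0.4},{"rx":0,"ry":0,"rz":-72,"dx":0,"dy":0,"dz":0,"fingers":0.4},{"rx":0,"ry":0,"rz":-80,"dx":0,"dy":0,"dz":0,"fingers":0.4}]' | grep pos
python3 -m creep '[{"rx":0,"ry":0,"rz":-8,"dx":0,"dy":0,"dz":0,"fingers":0.4},{"rx":0,"ry":0,"rz":-16,"dx":0,"dy":0,"dz":0,"fingers":0.4},{"rx":0,"ry":0,"rz":-24,"dx":0,"dy":0,"dz":0,"fingers":0.4},{"rx":0,"ry":0,"rz":-32,"dx":0,"dy":0,"dz":0,"fingers":0.4},{"rx":0,"ry":0,"rz":-40,"dx":0,"dy":0,"dz":0,"fingers":0.4},{"rx":0,"ry":0,"rz":-48,"dx":0,"dy":0,"dz":0,"fingers":0.4},{"rx":0,"ry":0,"rz":-56,"dx":0,"dy":0,"dz":0,"fingers":0.4},{"rx":0,"ry":0,"rz":-64,"dx":0,"dy":0,"dz":0,"fingers":0.4},{"rx":0,"ry":0,"rz":-67.8,"dx":0,"dy":0,"dz":0,"fingers":0.4},{"rx":0,"ry":0,"rz":-67.8,"dx":0,"dy":0,"dz":0,"fingers":0.4}]'
cat > kn.py <<'E'
from m import *
O=np.array([.497,.197,0]);s=bot.get_state();m=R.from_quat(s["tcp_rot"]).as_matrix()
t=O+.0592*XH-.1387*YH+[0,0,.103];d=(t-s["eef_pos"])@m
print(s["time_s"],toh(s["eef_pos"],O),"yaw",np.degrees(np.arctan2(m[1,0],m[0,0])),"to knob",d,"q6",s["q"][5],s["gripper_width"])
E
python3 kn.py
```

```text
eef_pos: [0.6293, 0.2644, 0.327]
eef_pos: [0.6293, 0.2644, 0.327]
time_s: 38.4
eef_pos: [0.6295, 0.2643, 0.3272]
tcp_rot: [-0.429, 0.903, 0.0, -0.002]
contact_force: [-0.0, 1.0, 0.3]
gripper_width: 0.0511
gripper_force: 0.0
38.4 [ 0.0608 -0.1356  0.3272] yaw -129.21268151260549 to knob [-0.0017 -0.0039  0.2242] q6 -2.0962377873620355 0.051078129446180814
```

```bash
python3 -m creep '[{"rx":0,"ry":0,"rz":0,"dx":-0.0017,"dy":-0.0039,"dz":0.04,"fingers":0.5},{"rx":0,"ry":0,"rz":0,"dx":-0.0017,"dy":-0.0039,"dz":0.08,"fingers":0.5},{"rx":0,"ry":0,"rz":0,"dx":-0.0017,"dy":-0.0039,"dz":0.12,"fingers":0.5},{"rx":0,"ry":0,"rz":0,"dx":-0.0017,"dy":-0.0039,"dz":0.16,"fingers":0.5},{"rx":0,"ry":0,"rz":0,"dx":-0.0017,"dy":-0.0039,"dz":0.19,"fingers":0.5},{"rx":0,"ry":0,"rz":0,"dx":-0.0017,"dy":-0.0039,"dz":0.21,"fingers":0.5},{"rx":0,"ry":0,"rz":0,"dx":-0.0017,"dy":-0.0039,"dz":0.22,"fingers":0.5},{"rx":0,"ry":0,"rz":0,"dx":-0.0017,"dy":-0.0039,"dz":0.22,"fingers":0.5}]' >/dev/null
python3 kn.py
python3 -m creep '[{"rx":0,"ry":0,"rz":0,"dx":0,"dy":0,"dz":0,"fingers":1},{"rx":0,"ry":0,"rz":0,"dx":0,"dy":0,"dz":0,"fingers":1},{"rx":0,"ry":0,"rz":0,"dx":0,"dy":0,"dz":0,"fingers":1},{"rx":0,"ry":0,"rz":0,"dx":0,"dy":0,"dz":0,"fingers":1},{"rx":0,"ry":0,"rz":0,"dx":0,"dy":0,"dz":0,"fingers":1}]' 60
python3 kn.py
```

```text
39.2 [ 0.0585 -0.1391  0.107 ] yaw -129.31594018763704 to knob [-0.0003  0.0007  0.004 ] q6 -2.099029269586173 0.04272494213571576
time_s: 39.7
eef_pos: [0.6333, 0.2654, 0.112]
tcp_rot: [-0.428, 0.904, 0.002, -0.0]
contact_force: [-7.4, 6.3, 3.0]
gripper_width: 0.0123
gripper_force: 60.2
39.7 [ 0.0616 -0.1395  0.112 ] yaw -129.33412723240852 to knob [ 0.0024 -0.0011  0.009 ] q6 -2.0996103388914196 0.012301339769010225
```

```bash
python3 -m creep '[{"rx":0,"ry":0,"rz":8,"dx":0,"dy":0,"dz":0,"fingers":1},{"rx":0,"ry":0,"rz":16,"dx":0,"dy":0,"dz":0,"fingers":1},{"rx":0,"ry":0,"rz":24,"dx":0,"dy":0,"dz":0,"fingers":1},{"rx":0,"ry":0,"rz":32,"dx":0,"dy":0,"dz":0,"fingers":1},{"rx":0,"ry":0,"rz":40,"dx":0,"dy":0,"dz":0,"fingers":1},{"rx":0,"ry":0,"rz":48,"dx":0,"dy":0,"dz":0,"fingers":1},{"rx":0,"ry":0,"rz":56,"dx":0,"dy":0,"dz":0,"fingers":1},{"rx":0,"ry":0,"rz":64,"dx":0,"dy":0,"dz":0,"fingers":1},{"rx":0,"ry":0,"rz":72,"dx":0,"dy":0,"dz":0,"fingers":1},{"rx":0,"ry":0,"rz":80,"dx":0,"dy":0,"dz":0,"fingers":1}]' | grep -E "contact|width"
python3 -m creep '[{"rx":0,"ry":0,"rz":8,"dx":0,"dy":0,"dz":0,"fingers":1},{"rx":0,"ry":0,"rz":16,"dx":0,"dy":0,"dz":0,"fingers":1},{"rx":0,"ry":0,"rz":24,"dx":0,"dy":0,"dz":0,"fingers":1},{"rx":0,"ry":0,"rz":32,"dx":0,"dy":0,"dz":0,"fingers":1},{"rx":0,"ry":0,"rz":40,"dx":0,"dy":0,"dz":0,"fingers":1},{"rx":0,"ry":0,"rz":48,"dx":0,"dy":0,"dz":0,"fingers":1},{"rx":0,"ry":0,"rz":56,"dx":0,"dy":0,"dz":0,"fingers":1},{"rx":0,"ry":0,"rz":64,"dx":0,"dy":0,"dz":0,"fingers":1},{"rx":0,"ry":0,"rz":70,"dx":0,"dy":0,"dz":0,"fingers":1},{"rx":0,"ry":0,"rz":70,"dx":0,"dy":0,"dz":0,"fingers":1}]' | grep -E "contact|width"
python3 kn.py
cat > sc.py <<'E'
from m import *
O=np.array([.497,.197,0])
for n in ("wrist","scene","side"):
    f=shot(n);H=toh(cloud(f),O)
    for c,g in (("g",green(f)),("r",red(f))):
        k=g&(H[...,1]<-.18)&(H[...,1]>-.27)&(H[...,2]>.092)&(H[...,2]<.105)&(H[...,0]>0)&(H[...,0]<.15);p=H[k]
        print(n,c,len(p),np.median(p,0) if len(p) else 0)
E
python3 sc.py
```

```text
contact_force: [-7.5, -3.6, 4.2]
gripper_width: 0.0125
contact_force: [-14.1, -6.0, 9.8]
gripper_width: 0.0127
41.7 [ 0.0571 -0.137   0.112 ] yaw 80.56076891320738 to knob [0.0025 0.0013 0.009 ] q6 0.5205077628612345 0.012738156577069006
wrist g 476 [ 0.0764 -0.2378  0.0972]
wrist r 561 [ 0.0741 -0.2123  0.0984]
scene g 20 [ 0.0749 -0.2423  0.097 ]
scene r 28 [ 0.0731 -0.2153  0.0977]
side g 6 [ 0.0787 -0.2353  0.0957]
side r 12 [ 0.0763 -0.2084  0.0952]
```

```bash
python3 -m creep '[{"rx":0,"ry":0,"rz":4,"dx":0,"dy":0,"dz":0,"fingers":1},{"rx":0,"ry":0,"rz":7.7,"dx":0,"dy":0,"dz":0,"fingers":1},{"rx":0,"ry":0,"rz":7.7,"dx":0,"dy":0,"dz":0,"fingers":1}]' | grep -E "contact|width"
python3 sc.py
python3 -m creep '[{"rx":0,"ry":0,"rz":0,"dx":0,"dy":0,"dz":0,"fingers":0.5},{"rx":0,"ry":0,"rz":0,"dx":0,"dy":0,"dz":0,"fingers":0.5},{"rx":0,"ry":0,"rz":0,"dx":0,"dy":0,"dz":0,"fingers":0.5},{"rx":0,"ry":0,"rz":0,"dx":0,"dy":0,"dz":-0.03,"fingers":0.5},{"rx":0,"ry":0,"rz":0,"dx":0,"dy":0,"dz":-0.07,"fingers":0.5},{"rx":0,"ry":0,"rz":0,"dx":0,"dy":0,"dz":-0.12,"fingers":0.5},{"rx":0,"ry":0,"rz":0,"dx":-0.02,"dy":0,"dz":-0.17,"fingers":0.5},{"rx":0,"ry":0,"rz":0,"dx":-0.04,"dy":0,"dz":-0.2,"fingers":0.5},{"rx":0,"ry":0,"rz":0,"dx":-0.04,"dy":0,"dz":-0.2,"fingers":0.5},{"rx":0,"ry":0,"rz":0,"dx":-0.04,"dy":0,"dz":-0.2,"fingers":0.5}]' | grep -E "contact|width"
python3 sc.py; python3 bl.py w13
```

```text
contact_force: [-14.7, -5.6, 11.5]
gripper_width: 0.0127
wrist g 496 [ 0.0765 -0.2381  0.0971]
wrist r 568 [ 0.0763 -0.2119  0.0983]
scene g 19 [ 0.0749 -0.2415  0.0966]
scene r 27 [ 0.075  -0.2167  0.0976]
side g 7 [ 0.0785 -0.2386  0.0941]
side r 11 [ 0.0789 -0.2089  0.0959]
contact_force: [0.2, 0.9, -0.8]
gripper_width: 0.0426
wrist g 71 [ 0.0756 -0.2399  0.0976]
wrist r 110 [ 0.0757 -0.212   0.0985]
scene g 19 [ 0.0749 -0.2424  0.0966]
scene r 26 [ 0.0749 -0.215   0.0972]
side g 7 [ 0.0773 -0.2372  0.0947]
side r 11 [ 0.0793 -0.2076  0.0964]
43.45 tcp hood [ 0.0212 -0.1271  0.3077] yaw 73.01365365472087
bar back 0 0
lever 1855 [[ 0.0659 -0.0103  0.111 ]
 [ 0.109   0.0004  0.1129]
 [ 0.147   0.012   0.1163]]
keeper 515 [[-0.0251 -0.0155  0.1005]
 [-0.0138 -0.0015  0.1114]
 [-0.0032  0.0132  0.113 ]]
plate 565 [[-0.0113 -0.0779  0.0773]
 [-0.0058 -0.0331  0.0788]
 [-0.0014  0.0768  0.0807]]
handle 65 [[-0.0887 -0.0347  0.0597]
 [-0.0814 -0.0298  0.0652]
 [-0.0787  0.0343  0.0676]]
low bar 46 [[-0.0254 -0.0296  0.0971]
 [-0.0194 -0.018   0.0992]
 [-0.0182  0.0317  0.0999]]
scale g 79 [[ 0.0731 -0.2462  0.0936]
 [ 0.0756 -0.2392  0.0974]
 [ 0.078  -0.2308  0.0989]]
scale r 111 [[ 0.0732 -0.2225  0.0953]
 [ 0.0758 -0.212   0.0984]
 [ 0.0782 -0.2012  0.0999]]
knob ((0.05943029746413231, -0.1387327015399933), (0.013409310951828957, 0.052098557353019714), 70.3751449584961)
```

View pics/w13.png

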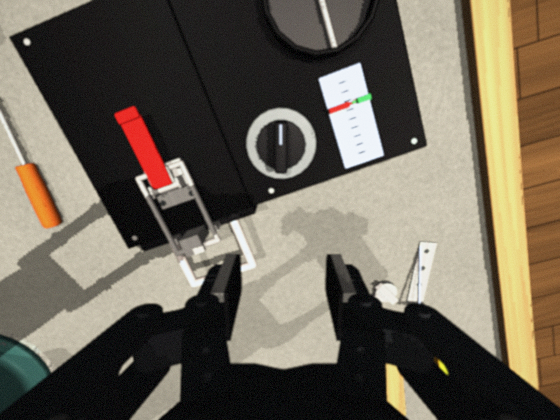

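```bash
python3 - <<'E'
from m import *
for n in ("scene","side"):
    f=shot(n);P=cloud(f);save(f,n+"_end")
    for st,c,p in blobs(green(f),P,8): print(n,st,np.median(p,0))
E
```

```text
scene [412 278   4   7  20] [0.7355 0.2837 0.0969]
scene [174 294  15   6  73] [ 0.7965 -0.2041  0.0325]
side [153 236   5   4  17] [0.7436 0.281  0.0863]
```

View pics/scene_end.png

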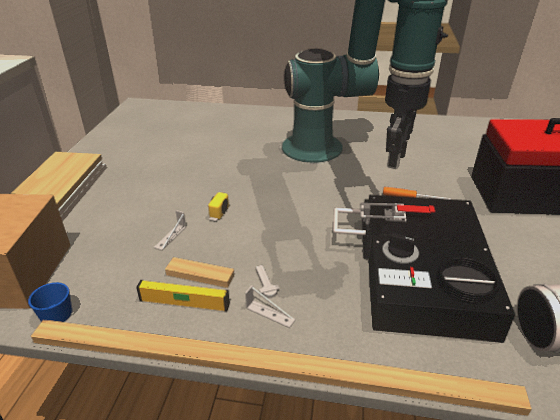

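The scene shows no filters left on the worktop, the drawer home with the lever flat at (415,209), and the pointer and mark aligned at (412,278). I'm handing the job in.

```bash
python3 -c "
from plant import bot
print(bot.sign_off())"
```

```text
the job is handed in; nothing more can be done
None
```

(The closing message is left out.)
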